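# Put the stain kit away in the interlocked laundry chest

## Task

Put the stain-removal kit away: only one drawer of the chest opens at a time, so push the left drawer fully shut, pull the right one all the way out, stand every orange bottle upright in a cell of its own there, and push that drawer fully shut too. Lay the scrubbing brush, bristles down, along the sloping wooden shelf of the brush rest, in its middle (any time), and leave the jug, the soap dish and the peg tin where they are.

Things in the scene. Friction and masses are not known exactly. Their poses are not given: they have to be found in the camera images.
- chest: fixed grey chest, 210 (x) x 280 (y) x 145 mm tall; drawers side by side: left (white front, chest +y) and right (blue, -y), sliding out along chest -x. Origin: centre of underside; shut fronts at x = -105 mm. Interlock: while one drawer is open by more than about 3 mm the other is bolted (6 mm of play); pulling harder is useless.
- left_drawer (a joint): how far the left (white) drawer is pulled out, m: 0 fully shut, 0.14 at the stop. Slides with 1 to 2 N, stays where it is left. It is partly open at the start; leave its contents (fixed packs) alone.
- right_drawer (a joint): how far the right (blue) drawer is pulled out, m: 0 fully shut, 0.14 at the stop. Slides with 1 to 3 N, stays where it is left. Bolted shut at the start, as the left drawer is open.
- left_handle (a point): centre of the left drawer's handle, moving with it: dark level bar 80 mm long along chest y, about 12 mm thick, axis 35 mm before the drawer front and 112 mm above the table (33 mm below the chest's top); frame as the chest's. The front spans 10 to 133 mm above the table.
- right_handle (a point): the same for the right drawer.
- right_tray (a point): centre of the 2 x 2 cell holder on the right drawer's floor (19 mm above table), moving with the drawer; frame as the chest's; 103 mm behind the handle bar. Square cells 46 mm wide inside, pitch 50 mm, walls 55 mm above the floor (drawer sides 60, front 114). At the drawer's stop all cells are clear of the chest. One bottle per cell; shut, bottles clear the chest's top.
- cell0 (a point): centre of the floor of a cell (front left), moving with the right drawer
- cell1 (a point): centre of the floor of a cell (front right), moving with the right drawer
- cell2 (a point): centre of the floor of a cell (rear left), moving with the right drawer
- cell3 (a point): centre of the floor of a cell (rear right), moving with the right drawer
- bottle0: stain-remover bottle: orange body 40 mm across, shoulder sloping in from 52 to 64 mm, paper band, then upright black cylindrical cap 24 mm across up to 100 mm; bottom-heavy, 0.16 to 0.26 kg; origin: centre of its underside, z up through the cap. Three or all of the four are present (None = absent).
- bottle1: stain-remover bottle: orange body 40 mm across, shoulder sloping in from 52 to 64 mm, paper band, then upright black cylindrical cap 24 mm across up to 100 mm; bottom-heavy, 0.16 to 0.26 kg; origin: centre of its underside, z up through the cap. Three or all of the four are present (None = absent).
- bottle2: stain-remover bottle: orange body 40 mm across, shoulder sloping in from 52 to 64 mm, paper band, then upright black cylindrical cap 24 mm across up to 100 mm; bottom-heavy, 0.16 to 0.26 kg; origin: centre of its underside, z up through the cap. Three or all of the four are present (None = absent).
- bottle3: stain-remover bottle: orange body 40 mm across, shoulder sloping in from 52 to 64 mm, paper band, then upright black cylindrical cap 24 mm across up to 100 mm; bottom-heavy, 0.16 to 0.26 kg; origin: centre of its underside, z up through the cap. Three or all of the four are present (None = absent).
- brush: scrubbing brush without a handle: wooden back 150 x 44 x 17 mm over a block of blue bristles 130 x 36 x 17 mm, 34 mm tall in all; origin at the centre of the underside of the bristles, x along its length, z up through the wooden back (17 to 34 mm above the origin). Either end may lead.
- rest: fixed brush rest: dark base 100 x 90 x 10 mm, post, and wooden shelf 68 (x) x 70 mm (y) sloping 0.26 rad, +x edge higher; lip along the lower -x edge stands 10 mm above the shelf, inner face 34 mm from the shelf's centre. Origin: centre of underside, 85 mm below the centre of the shelf's upper face. The brush lies along y, overhanging both ends.
- rest_top (a point): centre of the upper face of the rest's sloping shelf, 85 mm above the table; its frame is level, that of the rest (the slope is not in it).
- jug: bystander: loose green detergent jug, 80 x 100 x 130 mm tall, origin at the centre of its underside.
- soap_dish: bystander: loose white soap dish with yellow soap, 100 x 65 x 36 mm, origin at the centre of its underside.
- peg_tin: bystander: loose copper tin of clothes pegs, 76 mm across, 110 mm tall with the pegs, standing on the rear of the chest's top; origin at the centre of its underside.

How it is judged:
By the outcome, as a careful person would: the job done as asked, in the order asked, and still so for the second after the job is handed in, with the robot touching nothing.
Of bottle0, bottle1, bottle2, bottle3 only 3 to 4 are there at a start; the rules pass over those that are not, and their reading is None.
At some moment in a run one of bottle0, bottle1, bottle2, bottle3, brush may be knocked a few centimetres aside while the robot is not near it.
It also fails if it takes over 210 s, if anything falls off the work surface, if the arm or the gripper's body presses on something with over 40 N, if the wrist force passes 120 N, or if a joint passes its speed limit or range.

## Robot

A 6-joint arm with a two-finger parallel gripper is mounted at the origin on the work surface. World frame = base frame: x ahead of the robot, y to its left, z up, the work surface at z = 0. Lengths are in m, angles in rad, forces in N, time in s.
With the tool pointing down it reaches from about 0.275 to 0.75 m from the base axis. Payload 10.2 kg.
Tool frame: the origin (TCP) lies midway between the tips of the shut fingers; the grasp point (between the pads) lies r.tcp_to_grasp behind it (r.tcp_to_grasp is the distance from the TCP to the grasp point, in m); z points along the fingers, x is the direction in which the jaws open and shut, and the axes are right-handed (so a half turn about z gives the same grasp; the last joint's range is limited). The gripper opens to 88 mm and grips with 3 to 60 N. Pads are 18 mm wide; open, the fingers measure 123 mm over their backs; the gripper's body (75 mm by 187 mm) begins 45 mm behind the grasp point.
Start: joints at [0.992, 0.313, 1.498, -0, 1.331, -0.223], TCP at [0.183, 0.492, 0.239] pointing down, gripper open.
Joint ranges: [-2.94, 2.94], [-0.97, 2.17], [0.19, 2.56], [-1.23, 4.37], [0.02, 3.11], [-2.88, 2.88]. Speed limits (rad/s): [2.39, 2.39, 3.01, 3.14, 3.14, 3.14].

## Interface

Orientations are given as a unit quaternion [x, y, z, w].
In Python, from cell import r gives the robot as it stands.
- The arm moves only by the tool send_rows, never from a script. Its argument "deltas" is a list of rows, each a list of 2 entries, a list of its own where there are three numbers: the shift along the tool's x, y, z in m, then the turn about the tool's z in degrees. A call has 1 to 20 rows; each row is the pose to reach, as a shift and turn from the pose measured when the call began, along the tool's axes at that moment; what a row does not reach only later rows make up. A row lasts 1/8 s, in which the tool goes at most 62.5 mm and 10.7 degrees, less where a joint would pass 70% of its speed; a pose out of reach is approached as far as the arm can. A call with a gripper value outside its range is refused whole. "claw" is the opening, from 0 (shut) to 1 (fully open), set as the call begins (left out, the last holds). The fingers move at their own pace and stop on an object; the grip force is fixed at half the most. Time passes only in rows, so rows that repeat a pose let the fingers close. It gives the time, the measured TCP pose, the force and the opening at its end, in the units of the state.
- r.observe(): the state, without advancing time (a new reading comes with each control period).
- r.snapshot(name): name is "scene" or "top" or "wrist"; returns (picture, depth): 480x640x3 uint8, red, green, blue; 480x640 float32, m along the optical axis (not along the pixel's ray), 0 where there is no reading.
- r.camera_params(name): a dict with "K" (3x3 intrinsics, pixels), "origin" and "rotation" of the camera in the world. Camera axes: x right, y down, z forward; pixel columns grow to the right and rows downward; lengths in m; the calibration is good to about 2 mm. A picture is of the moment at which its call begins: read the wrist's pose just before it. camera_params takes no time and is no camera call; for the wrist camera it gives the pose at the moment of the call.
- r.finish_job(): hands the job in, once; it reports no verdict.
Trained networks look in the newest picture that a camera, given by its name, has taken for a name from the list of things; names that differ only in an ending like _2 or _b are one class to them, and where a whole thing is asked for, a point or a joint stands for the part that bears it (a point fixed in the world has none). Each returns a list of dicts, best first, with "confidence" (0 to 1); they miss things now and then, are a little off and sometimes report something else, mostly with a low value. They report only what shows in the picture. A call takes as long as a camera call.
- r.boxes_of(camera, target): "extent" ([left, top, width, height] in pixels, round what is visible of it).
The state is a dict: "time": time; "joints": joint angles; "joint_vel": joint speeds; "tau": joint torques, N m; "position": TCP position; "ee_rot": TCP orientation; "wrist_force": force on the tool from outside, world axes, zero at the start; "torque": the same for the moment, N m; "grip_width": finger opening in m.
Only numpy, scipy, OpenCV 4.12 (cv2) and the standard library are available. Lean on these libraries where they do the work, as an engineer would, in place of code of your own. Each camera call takes 0.05 s, during which the arm holds its last target. There are 200 camera calls.

## Working session

There is one attempt and no reset: what is moved stays moved. The work goes in short steps, Python scripts to look and compute and a tool call to move; the robot and the scene stay as the last step left them, time stands still between calls to the robot, and variables do not carry over. Pictures are saved under pics/ and viewed, about 12 in all and at most 16, crops included, and the job is handed in when it is done.

Besides the shell and the picture viewer there is one more tool, called after "Request:" by a JSON object that holds its "fn" and its "kwargs", one argument or row to a line. send_rows: Moves the arm, as the interface text tells. Its arguments: {"type":"object","properties":{"deltas":{"type":"array","items":{"type":"array"}},"claw":{"type":"number"}},"required":["deltas"]}

```bash
ls; mkdir -p pics
cat > h.py <<'E'
import numpy as np, cv2
from cell import r
def snap(n):
    p,d=r.snapshot(n); c=r.camera_params(n); return p,d,c
def save(p,name): cv2.imwrite('pics/'+name,cv2.cvtColor(p,cv2.COLOR_RGB2BGR))
def cloud(d,c):
    K=np.array(c['K']);R=np.array(c['rotation']);o=np.array(c['origin'])
    v,u=np.mgrid[:d.shape[0],:d.shape[1]]
    P=np.stack([(u-K[0,2])/K[0,0]*d,(v-K[1,2])/K[1,1]*d,d],-1)
    W=P@R.T+o; W[d==0]=np.nan; return W
E
python3 - <<'E'
from h import *
print(r.observe(), r.tcp_to_grasp)
for n in ['scene','top']:
    p,d,c=snap(n); save(p,n+'0.png'); np.savez(n+'0.npz',p=p,d=d,**{k:np.array(c[k]) for k in c if k in('K','origin','rotation')}); print(n,c)
E
```

```text
pics
{'time': 0.0, 'joints': array([ 9.91542945e-01,  3.13445918e-01,  1.49839134e+00, -1.33597161e-05,
        1.33102450e+00, -2.23413196e-01]), 'joint_vel': array([-0.00051669, -0.00198419, -0.00018286,  0.00166111,  0.00025509,
        0.00135726]), 'tau': array([ 9.46294713e-04, -4.02208757e+01, -2.52275097e+01,  6.95525296e-02,
        3.52451240e-02, -1.28413840e-04]), 'position': array([0.18278619, 0.49189937, 0.23818038]), 'ee_rot': array([ 8.21089068e-01,  5.70799737e-01, -5.85896530e-04,  2.43778096e-04]), 'wrist_force': array([-0.15139948, -0.48642014,  0.38688026]), 'torque': array([ 0.00352452, -0.00035977, -0.0255885 ]), 'grip_width': 0.0878438255546029} 0.0187
scene {'K': array([[575.27619466,   0.        , 314.10106366],
       [  0.        , 575.27619466, 247.56499458],
       [  0.        ,   0.        ,   1.        ]]), 'origin': array([0.4393219 , 0.62484863, 1.2549233 ]), 'rotation': array([-0.11233222,  0.96024565, -0.25443656,  0.02391218])}
top {'K': array([[471.97949205,   0.        , 317.21250915],
       [  0.        , 471.97949205, 243.60479227],
       [  0.        ,   0.        ,   1.        ]]), 'origin': array([ 0.49441425, -0.01099003,  1.24403013]), 'rotation': array([ 0.70748715, -0.70629415,  0.01714901, -0.01778779])}
```

```bash
sed -i "s/R=np.array(c\['rotation'\])/R=Rotation.from_quat(c['rotation']).as_matrix()/; s/^from cell/from scipy.spatial.transform import Rotation\nfrom cell/" h.py; cat h.py | head -5
```

```text
import numpy as np, cv2
from scipy.spatial.transform import Rotation
from cell import r
def snap(n):
    p,d=r.snapshot(n); c=r.camera_params(n); return p,d,c
```

View pics/top0.png

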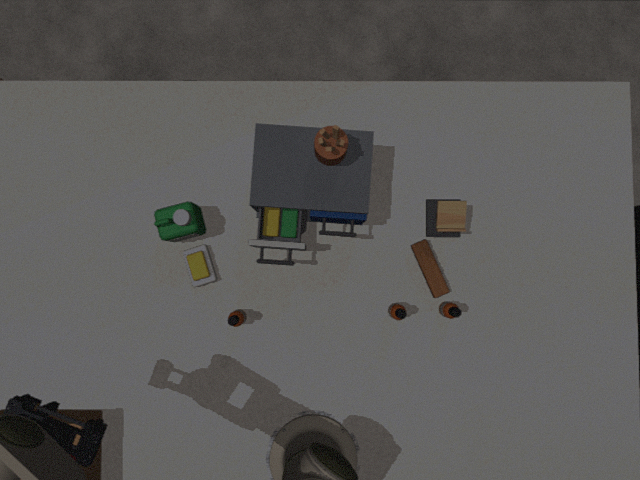

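View pics/scene0.png

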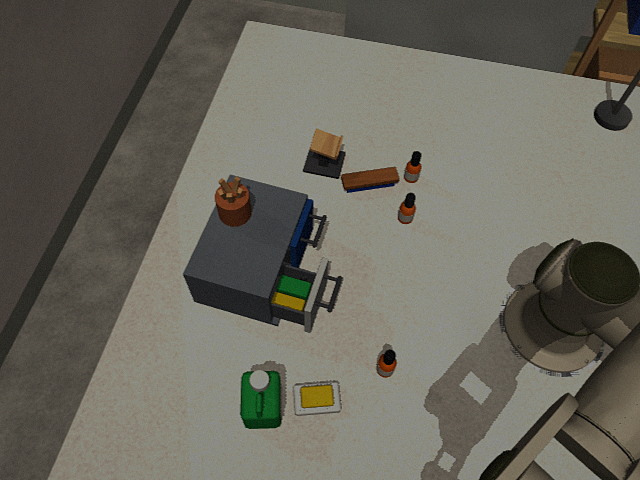

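Run:
```python
from h import *
def ld(n):
    z=np.load(n+'0.npz'); return z['p'],z['d'],{k:z[k] for k in('K','origin','rotation')}
cen={}
for n in ['top','scene']:
    p,d,c=ld(n); W=cloud(d,c); hsv=cv2.cvtColor(p,cv2.COLOR_RGB2HSV)
    print(n,'table z',np.nanmedian(W[...,2][(abs(W[...,2])<.03)]))
    def comps(m,name,mn=15):
        k,l,s,ct=cv2.connectedComponentsWithStats(m.astype(np.uint8))
        for i in range(1,k):
            if s[i,4]>=mn:
                q=W[l==i]; print(name,s[i].tolist(),'mean',np.nanmean(q,0).round(4),'med',np.nanmedian(q,0).round(4),'zmax',np.nanpercentile(q[:,2],95).round(4))
    z=W[...,2]
    inb=(W[...,0]>.2)&(abs(W[...,1])<.5)
    comps(inb&(z>.09)&(z<.106)&(p.max(-1)<60)&(W[...,0]<.48),'cap',6)
    # chest top
    m=inb&(abs(z-.145)<.006)&(W[...,0]>.4)
    q=W[m][:,:2]; rc=cv2.minAreaRect((q*1000).astype(np.float32)); print('chest',rc, np.nanmedian(W[m][:,2]))
    m=inb&(z>.024)&(z<.045)&(W[...,1]<-.1)&(W[...,0]>.3)&(W[...,0]<.6)
    m=m&(hsv[...,0]<25)&(hsv[...,1]>80)
    comps(m,'brush',60)
    k,l,s,ct=cv2.connectedComponentsWithStats(m.astype(np.uint8)); i=1+s[1:,4].argmax(); print('brushrect',cv2.minAreaRect((W[l==i][:,:2]*1000).astype(np.float32)))
    m=inb&(z>.068)&(z<.105)&(W[...,1]<-.2)&(W[...,0]>.45); comps(m,'shelf',40)
    q=W[m]; print('shelfrect',cv2.minAreaRect((q[:,:2]*1000).astype(np.float32)))
    A=np.c_[q[:,:2],np.ones(len(q))]; print('plane',np.linalg.lstsq(A,q[:,2],rcond=None)[0])
    # base
    m=inb&(z>.006)&(z<.014)&(W[...,1]<-.2)&(W[...,0]>.45)&(p.max(-1)<70); print('base',cv2.minAreaRect((W[m][:,:2]*1000).astype(np.float32)))
    m=inb&(abs(z-.115)<.008)&(p.max(-1)<80)&(W[...,0]>.45)&(W[...,0]<.75); comps(m,'handle',15)
```

```text
top table z -0.0003079288553210491
cap [451, 307, 10, 10, 73] mean [ 0.3872 -0.3443  0.099 ] med [ 0.3868 -0.3444  0.0996] zmax 0.1029
cap [397, 309, 10, 10, 78] mean [ 0.383  -0.2129  0.0991] med [ 0.3837 -0.2125  0.0992] zmax 0.1024
cap [228, 316, 10, 10, 81] mean [0.3655 0.1938 0.0992] med [0.3663 0.1931 0.099 ] zmax 0.1036
chest ((723.9080200195312, 4.032440185546875), (280.619384765625, 204.35801696777344), 85.97628021240234) 0.144680746906803
brush [411, 240, 38, 58, 962] mean [ 0.4912 -0.2984  0.0333] med [ 0.4909 -0.2987  0.0333] zmax 0.0371
brushrect ((491.5013732910156, -299.1605529785156), (147.43601989746094, 42.91679000854492), 23.806032180786133)
shelf [436, 201, 31, 31, 887] mean [ 0.6211 -0.3402  0.0843] med [ 0.6208 -0.3402  0.0841] zmax 0.0934
shelfrect ((619.9970092773438, -340.7334289550781), (74.21480560302734, 72.77043914794922), 0.06384868174791336)
plane [ 1.97834155e-01  6.26304982e-05 -3.85011460e-02]
base ((624.8323364257812, -340.4670715332031), (90.45386505126953, 98.54576110839844), 89.65126037597656)
handle [183, 211, 9, 15, 33] mean [0.6083 0.3002 0.11
[... 1253 characters left out ...]
4211707]
base ((1055.6748046875, -418.545166015625), (116.02043914794922, 1234.533935546875), 78.62657928466797)
handle [290, 206, 36, 46, 312] mean [ 0.5878 -0.0509  0.1157] med [ 0.5797 -0.0479  0.1159] zmax 0.1213
handle [305, 274, 38, 43, 315] mean [0.5152 0.0967 0.1154] med [0.5085 0.0986 0.1154] zmax 0.1204
handle [316, 283, 6, 17, 20] mean [0.5401 0.095  0.1154] med [0.5402 0.0955 0.1149] zmax 0.1218
handle [220, 289, 51, 17, 151] mean [0.6906 0.1463 0.115 ] med [0.6923 0.1462 0.115 ] zmax 0.1219
handle [256, 380, 14, 12, 29] mean [0.5993 0.3281 0.1147] med [0.5978 0.33   0.1147] zmax 0.1215
handle [256, 410, 7, 6, 21] mean [0.5935 0.3787 0.1148] med [0.5926 0.3797 0.1156] zmax 0.1202
```

Request:
{"fn": "send_rows", "kwargs": {
  "deltas": [
    [[-0.26, 0.446, 0], 73.6],
    [[-0.26, 0.446, 0], 73.6],
    [[-0.26, 0.446, 0], 73.6],
    [[-0.26, 0.446, 0], 73.6],
    [[-0.26, 0.446, 0], 73.6],
    [[-0.26, 0.446, 0], 73.6],
    [[-0.26, 0.446, 0], 73.6],
    [[-0.26, 0.446, 0], 73.6],
    [[-0.26, 0.446, 0], 73.6],
    [[-0.26, 0.446, 0], 73.6],
    [[-0.26, 0.446, 0], 73.6],
    [[-0.26, 0.446, 0], 73.6]
  ],
  "claw": 0.3
}}

```text
time: 1.6
position: [0.5096, 0.0941, 0.2387]
ee_rot: [0.999, -0.034, -0.0, 0.0]
wrist_force: [0.3, 0.5, -0.3]
grip_width: 0.0264
```

```bash
cat >> h.py <<'E'
def head():
    s=r.observe(); R=Rotation.from_quat(s['ee_rot']).as_matrix(); return s,R,np.degrees(np.arctan2(R[1,0],R[0,0]))
def go(*tg):
    s,R,h=head(); print('t',round(s['time'],2),'pos',s['position'].round(4),'head',round(h,1),'tilt',R[:,2].round(3),'F',s['wrist_force'].round(1),'w',round(s['grip_width'],4),'q',s['joints'].round(2))
    for t in tg:
        d=R.T@(np.array(t[:3])-s['position']); a=(h-t[3]+180)%360-180 if len(t)>3 else 0
        print('go',np.round(t,4).tolist(),'->',d.round(4).tolist(),'turn',round(a,1))
E
python3 - <<'E'
from h import *
go((.51,.0915,.1,-4))
p,d,c=snap('wrist'); save(p,'w1.png'); W=cloud(d,c); print(c['origin'],Rotation.from_quat(c['rotation']).as_matrix().round(2).tolist())
m=(abs(W[...,2]-.116)<.008)&(p.max(-1)<80)
k,l,s,ct=cv2.connectedComponentsWithStats(m.astype(np.uint8))
for i in range(1,k):
    if s[i,4]>100:
        q=W[l==i]; print(s[i].tolist(),np.median(q,0).round(4),cv2.minAreaRect((q[:,:2]*1000).astype(np.float32)))
E
```

```text
t 1.6 pos [0.5096 0.0941 0.2387] head -3.9 tilt [-0.    -0.001 -1.   ] F [ 0.3  0.5 -0.3] w 0.0264 q [-0.04  0.3   1.52 -0.    1.33  0.02]
go [0.51, 0.0915, 0.1, -4.0] -> [0.0006, 0.0024, 0.1387] turn 0.1
[0.51551096 0.16629305 0.3842509 ] [[1.0, -0.07, -0.02], [-0.07, -0.96, -0.28], [0.0, 0.28, -0.96]]
[508, 131, 14, 17, 187] [0.6388 0.1455 0.116 ] ((639.1300048828125, 145.8873748779297), (10.667853355407715, 3.8946595191955566), 68.26400756835938)
```

View pics/w1.png

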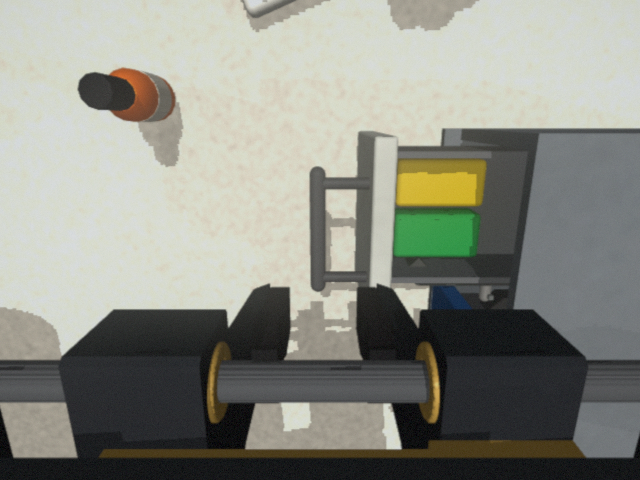

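Run:
```python
from h import *
p,d,c=snap('wrist'); W=cloud(d,c)
np.savez('w1.npz',p=p,W=W)
print(p[175:290:20,317])
for v in range(160,300,15): print(v,W[v,317].round(4))
for u in (450,500,550,600): print(u,W[200,u].round(4), p[200,u])
```

```text
[[99 99 93]
 [99 98 94]
 [95 95 92]
 [95 92 89]
 [92 95 91]
 [89 87 85]]
160 [ 5.076e-01  1.296e-01 -5.000e-04]
175 [0.5093 0.131  0.1175]
190 [0.5086 0.121  0.1171]
205 [0.5079 0.1107 0.1171]
220 [0.5072 0.1006 0.1184]
235 [0.5063 0.0896 0.117 ]
250 [0.5056 0.0788 0.1171]
265 [0.5047 0.0675 0.1168]
280 [0.5039 0.0561 0.1169]
295 [ 4.976e-01 -8.800e-03 -4.000e-04]
450 [0.6185 0.0933 0.0492] [205 176  39]
500 [0.6743 0.0833 0.0178] [76 74 74]
550 [0.6491 0.1101 0.1455] [113 119 122]
600 [0.6797 0.1079 0.1448] [118 123 126]
```

Request:
{"fn": "send_rows", "kwargs": {
  "deltas": [
    [[-0.002, 0, 0.05], 0],
    [[-0.002, 0, 0.09], 0],
    [[-0.002, 0, 0.12], 0],
    [[-0.002, 0, 0.141], 0],
    [[-0.002, 0, 0.141], 0]
  ]
}}

```text
time: 2.33
position: [0.507, 0.0941, 0.0967]
ee_rot: [0.999, -0.034, -0.001, 0.0]
wrist_force: [0.5, -0.0, 0.6]
grip_width: 0.0263
```

Request:
{"fn": "send_rows", "kwargs": {
  "deltas": [
    [[0, 0, 0], 0],
    [[0, 0, 0], 0],
    [[0, 0, 0], 0],
    [[0, 0, 0], 0],
    [[0, 0, 0], 0]
  ],
  "claw": 0
}}

```text
time: 2.95
position: [0.5075, 0.0942, 0.0976]
ee_rot: [0.999, -0.034, -0.001, 0.0]
wrist_force: [-2.0, 1.3, 6.1]
grip_width: 0.0097
```

Request:
{"fn": "send_rows", "kwargs": {
  "deltas": [
    [[0.012, 0, 0], 0],
    [[0.024, 0, 0], 0],
    [[0.036, 0, 0], 0],
    [[0.048, 0, 0], 0],
    [[0.06, 0, 0], 0],
    [[0.068, 0, 0], 0],
    [[0.072, 0, 0], 0],
    [[0.072, 0, 0], 0]
  ]
}}

```text
time: 3.95
position: [0.5798, 0.0893, 0.0976]
ee_rot: [0.999, -0.034, -0.0, 0.0]
wrist_force: [1.3, 1.7, 2.6]
grip_width: 0.0096
```

Request:
{"fn": "send_rows", "kwargs": {
  "deltas": [
    [[0.003, 0, 0], 0],
    [[0.006, 0, 0], 0],
    [[0.008, 0, 0], 0],
    [[0.009, 0, 0], 0],
    [[0.009, 0, 0], 0]
  ]
}}

```text
time: 4.58
position: [0.5842, 0.089, 0.0974]
ee_rot: [0.999, -0.033, -0.007, 0.001]
wrist_force: [-28.8, -0.4, 19.0]
grip_width: 0.0102
```

Request:
{"fn": "send_rows", "kwargs": {
  "deltas": [
    [[0, 0, 0], 0],
    [[0, 0, 0], 0],
    [[0, 0, 0], 0],
    [[0, 0, 0], 0]
  ],
  "claw": 0.28
}}

```text
time: 5.08
position: [0.5843, 0.089, 0.0973]
ee_rot: [0.999, -0.033, -0.007, 0.001]
wrist_force: [-0.1, -0.1, 0.5]
grip_width: 0.0246
```

Request:
{"fn": "send_rows", "kwargs": {
  "deltas": [
    [[0, 0, -0.03], 0],
    [[0, 0, -0.06], 0],
    [[0, 0, -0.12], 0],
    [[0, 0.06, -0.14], 0],
    [[0, 0.12, -0.14], 0],
    [[0, 0.138, -0.14], 0],
    [[0, 0.138, -0.14], 0]
  ]
}}

```text
time: 5.95
position: [0.5769, -0.049, 0.2373]
ee_rot: [0.999, -0.034, -0.007, 0.0]
wrist_force: [-0.4, -0.0, 0.0]
grip_width: 0.0248
```

Run:
```python
from h import *
go((.576,-.051,.097,-4))
p,d,c=snap('wrist'); W=cloud(d,c); save(p,'w2.png')
m=(abs(W[...,2]-.116)<.006)&(W[...,0]<.60)
k,l,s,ct=cv2.connectedComponentsWithStats(m.astype(np.uint8))
for i in range(1,k):
    if s[i,4]>100:
        q=W[l==i]; print(s[i].tolist(),np.median(q,0).round(4),cv2.minAreaRect((q[:,:2]*1000).astype(np.float32)))
print(r.boxes_of('wrist','left_drawer')[:2])
```

```text
t 5.95 pos [ 0.5769 -0.049   0.2373] head -3.9 tilt [-0.014 -0.    -1.   ] F [-0.4 -0.   0. ] w 0.0248 q [-0.29  0.44  1.32 -0.    1.39 -0.22]
go [0.576, -0.051, 0.097, -4.0] -> [0.0011, 0.0019, 0.1403] turn 0.1
[313, 0, 38, 92, 1879] [0.5841 0.0642 0.1161] ((589.3482055664062, 66.78620147705078), (50.92625045776367, 23.237064361572266), 85.85881042480469)
[314, 175, 47, 125, 2505] [ 0.5768 -0.0524  0.1158] ((585.4859619140625, -56.752845764160156), (90.46994018554688, 32.473716735839844), 87.05340576171875)
[{'extent': [312.6, 0.0, 99.2, 133.0], 'confidence': 0.59}, {'extent': [314.7, 131.1, 88.8, 170.4], 'confidence': 0.35}]
```

View pics/w2.png

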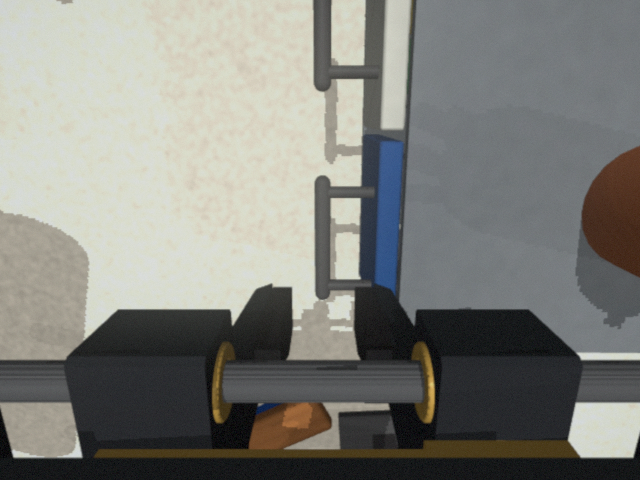

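Request:
{"fn": "send_rows", "kwargs": {
  "deltas": [
    [[0.002, 0.002, 0.05], 0],
    [[0.002, 0.002, 0.09], 0],
    [[0.002, 0.002, 0.12], 0],
    [[0.002, 0.002, 0.14], 0],
    [[0.002, 0.002, 0.14], 0]
  ]
}}

```text
time: 6.68
position: [0.5765, -0.0477, 0.0961]
ee_rot: [0.999, -0.032, -0.008, -0.0]
wrist_force: [-1.1, 0.6, -0.0]
grip_width: 0.0246
```

Request:
{"fn": "send_rows", "kwargs": {
  "deltas": [
    [[0, 0, 0], 0],
    [[0, 0, 0], 0],
    [[0, 0, 0], 0],
    [[0, 0, 0], 0],
    [[0, 0, 0], 0]
  ],
  "claw": 0
}}

```text
time: 7.3
position: [0.5747, -0.0467, 0.0969]
ee_rot: [0.999, -0.032, -0.011, -0.001]
wrist_force: [-12.6, 2.1, 7.8]
grip_width: 0.01
```

Request:
{"fn": "send_rows", "kwargs": {
  "deltas": [
    [[-0.012, 0, 0], 0],
    [[-0.024, 0, 0], 0],
    [[-0.036, 0, 0], 0],
    [[-0.048, 0, 0], 0],
    [[-0.06, 0, 0], 0],
    [[-0.072, 0, 0], 0],
    [[-0.084, 0, 0], 0],
    [[-0.096, 0, 0], 0],
    [[-0.108, 0, 0], 0],
    [[-0.12, 0, 0], 0],
    [[-0.128, 0, 0], 0],
    [[-0.134, 0, 0], 0],
    [[-0.134, 0, 0], 0]
  ]
}}

```text
time: 8.93
position: [0.4378, -0.0374, 0.0974]
ee_rot: [0.999, -0.032, -0.014, -0.002]
wrist_force: [-1.0, -1.3, -38.9]
grip_width: 0.01
```

Request:
{"fn": "send_rows", "kwargs": {
  "deltas": [
    [[-0.003, 0, 0], 0],
    [[-0.006, 0, 0], 0],
    [[-0.008, 0, 0], 0],
    [[-0.008, 0, 0], 0]
  ]
}}

```text
time: 9.43
position: [0.4347, -0.0376, 0.0981]
ee_rot: [0.999, -0.032, -0.007, -0.001]
wrist_force: [34.6, 1.7, -45.8]
grip_width: 0.01
```

Request:
{"fn": "send_rows", "kwargs": {
  "deltas": [
    [[0, 0, 0], 0],
    [[0, 0, 0], 0],
    [[0, 0, 0], 0]
  ],
  "claw": 0.3
}}

```text
time: 9.8
position: [0.435, -0.0377, 0.099]
ee_rot: [0.999, -0.032, -0.006, -0.001]
wrist_force: [0.7, 0.3, 0.0]
grip_width: 0.0268
```

Request:
{"fn": "send_rows", "kwargs": {
  "deltas": [
    [[0, 0, -0.05], 0],
    [[0, 0, -0.1], 0],
    [[0.04, 0, -0.15], 0],
    [[0.06, -0.01, -0.18], 0],
    [[0.06, -0.05, -0.2], 0],
    [[0.06, -0.05, -0.2], 0]
  ],
  "claw": 1
}}

```text
time: 10.55
position: [0.5008, 0.0095, 0.3]
ee_rot: [1.0, -0.031, -0.004, -0.0]
wrist_force: [0.3, -0.9, 0.3]
grip_width: 0.0844
```

Run:
```python
from h import *
go()
p,d,c=snap('wrist'); W=cloud(d,c); save(p,'w3.png'); np.savez('w3.npz',p=p,W=W)
p,d,c=snap('top'); save(p,'top1.png'); np.savez('top1.npz',p=p,W=cloud(d,c))
for n in ('top','scene'):
    if n=='scene': snap(n)
    print(n,[(b['extent'],b['confidence']) for b in r.boxes_of(n,'bottle0')])
```

```text
t 10.55 pos [0.5008 0.0095 0.3   ] head -3.6 tilt [-0.009  0.001 -1.   ] F [ 0.3 -0.9  0.3] w 0.0844 q [-0.21  0.23  1.45 -0.    1.47 -0.15]
top [([386.6, 300.5, 19.3, 18.4], 0.76), ([439.8, 301.8, 23.1, 17.5], 0.6), ([224.7, 313.3, 19.4, 14.0], 0.51)]
scene [([399.9, 196.3, 15.8, 27.6], 0.69), ([379.2, 353.0, 16.0, 21.8], 0.6)]
```

View pics/w3.png

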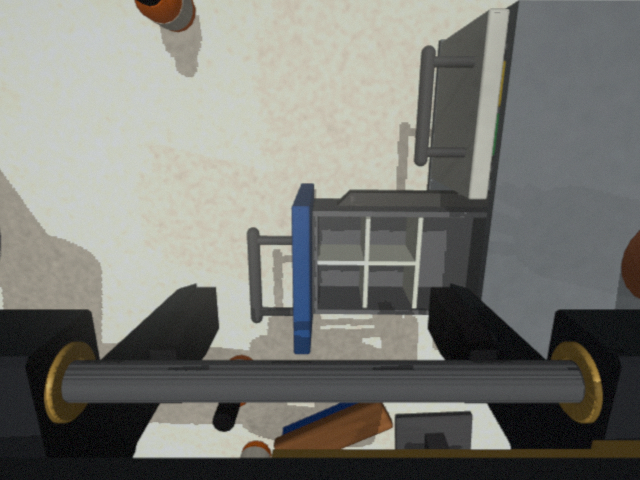

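Run:
```python
import numpy as np,cv2
z=np.load('w3.npz');W=z['W'];p=z['p']
for v,u in [(70,427),(110,423),(150,420),(240,255),(270,255),(300,256),(100,490),(100,500),(60,503)]:
    print((v,u),W[v,u].round(4),p[v,u])
# tray walls: bright, z~.074
m=(abs(W[...,2]-.074)<.006)&(p.min(-1)>140); m[:,:300]=0; m[:, 440:]=0; m[:200]=0;m[330:]=0
q=W[m]; a=np.radians(-4); ex=np.array([np.cos(a),np.sin(a)]); ey=np.array([-np.sin(a),np.cos(a)])
b=np.array([.5,0]); 
print(len(q))
X=(q[:,:2]-b)@ex; Y=(q[:,:2]-b)@ey
print('X',np.histogram(X,bins=np.arange(-.06,.13,.004))); print('Y',np.histogram(Y,bins=np.arange(-.12,.03,.004)))
```

```text
(70, 427) [0.5848 0.1121 0.1163] [88 87 86]
(110, 423) [0.5819 0.0833 0.1166] [82 84 82]
(150, 420) [0.5801 0.0528 0.1148] [84 84 81]
(240, 255) [ 0.4395 -0.0142  0.1152] [89 87 84]
(270, 255) [ 0.4368 -0.0409  0.1168] [87 87 86]
(300, 256) [ 0.4344 -0.0697  0.1162] [82 81 81]
(100, 490) [0.6272 0.0871 0.1321] [175 176 166]
(100, 500) [0.6344 0.0866 0.1323] [111  96  40]
(60, 503) [0.6818 0.1258 0.0179] [114 114 103]
1045
X (array([  0,   0,   0,   0,   0,   0,   0,   0,   0,   0,   0,   0,   0,
        14,  16,  16,  16,  16,  16,  16,  15,  16,  16,  16, 111, 247,
        16,  16,  16,  16,  16,  16,  16,  16,  15,  17,  14, 279,  61,
         0,   0,   0,   0,   0,   0,   0,   0]), array([-6.00000000e-02, -5.60000000e-02, -5.20000000e-02, -4.80000000e-02,
       -4.40000000e-02, -4.00000000e-02, -3.60000000e-02, -3.20000000e-02,
       -2.80000000e-02, -2.40000000e-02, -2.00000000e-02, -1.60000000e-02,
       -1.20000000e-02, -8.00000000e-03, -4.00000000e-03,  5.55111512e-17,
        4.00000000e-03,  8.00000000e-03,  1.20000000e-02,  1.60000000e-02,
        2.00000000e-02,  2.4000
[... 724 characters left out ...]
0e-01, -1.16000000e-01, -1.12000000e-01, -1.08000000e-01,
       -1.04000000e-01, -1.00000000e-01, -9.60000000e-02, -9.20000000e-02,
       -8.80000000e-02, -8.40000000e-02, -8.00000000e-02, -7.60000000e-02,
       -7.20000000e-02, -6.80000000e-02, -6.40000000e-02, -6.00000000e-02,
       -5.60000000e-02, -5.20000000e-02, -4.80000000e-02, -4.40000000e-02,
       -4.00000000e-02, -3.60000000e-02, -3.20000000e-02, -2.80000000e-02,
       -2.40000000e-02, -2.00000000e-02, -1.60000000e-02, -1.20000000e-02,
       -8.00000000e-03, -4.00000000e-03,  1.11022302e-16,  4.00000000e-03,
        8.00000000e-03,  1.20000000e-02,  1.60000000e-02,  2.00000000e-02,
        2.40000000e-02,  2.80000000e-02]))
```

Run:
```python
import cv2
a=cv2.imread('pics/w3.png')[150:330,230:500]; b=cv2.imread('pics/top1.png')[190:330,215:475]
a=cv2.resize(a,None,fx=2.2,fy=2.2,interpolation=cv2.INTER_CUBIC); b=cv2.resize(b,None,fx=2.2,fy=2.2,interpolation=cv2.INTER_CUBIC)
import numpy as np
w=max(a.shape[1],b.shape[1]); f=lambda i:cv2.copyMakeBorder(i,0,0,0,w-i.shape[1],cv2.BORDER_CONSTANT)
o=np.vstack([f(a),f(b)]);cv2.imwrite('pics/c1.png',o[:,:800]);print(o.shape)
```

```text
(704, 594, 3)
```

View pics/c1.png

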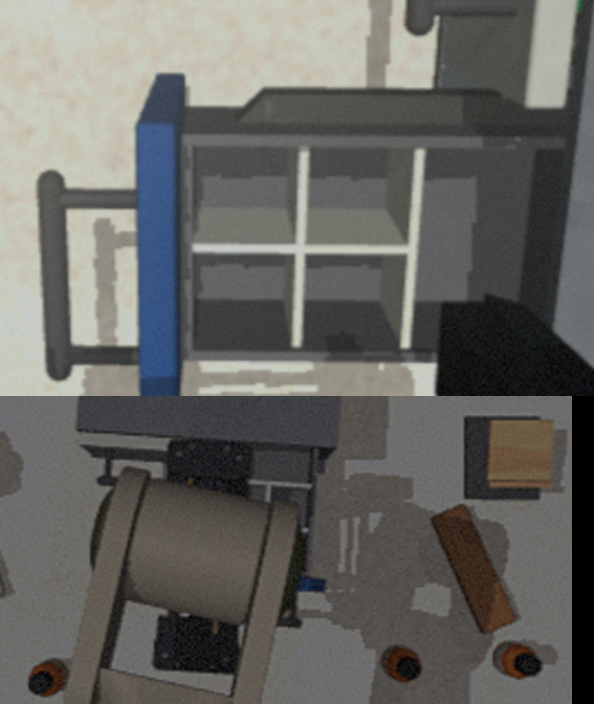

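Run:
```python
import numpy as np,cv2
z=np.load('w3.npz');W=z['W'];p=z['p']
a=np.radians(-4); ex=np.array([np.cos(a),np.sin(a)]); ey=np.array([-np.sin(a),np.cos(a)])
X=(W[...,:2]-[.5,0])@ex; Y=(W[...,:2]-[.5,0])@ey; Z=W[...,2]
for y in np.arange(.02,.14,.015):
    s=abs(Y-y)<.006
    t=s&(abs(Z-.145)<.003)&(X>.1); b=s&(abs(Z-.116)<.004)&(X<.1)&(X>.05); f=s&(abs(Z-.133)<.003)&(X>.1)&(p.min(-1)>130)
    g=lambda m:(np.percentile(X[m],[2,50,98])*1000).round(1) if m.sum()>8 else None
    print(round(y,3),'top',g(t),'bar',g(b),'front',g(f))
s=(abs(Z-.133)<.003)&(X<0.02)&(X>-.06)&(p[...,2]>80)&(p[...,0]<80); print('blue front top',(np.percentile(X[s],[2,98])*1000).round(1), 'bar',[(np.percentile(X[abs(Y-y)<.004][(abs(Z-.116)<.004)[abs(Y-y)<.004]&(X<-.03)[abs(Y-y)<.004]],[2,98])*1000).round(1) for y in(-.06,-.05,-.04,-.03)])
```

```text
0.02 top [129.2 182.8 236.4] bar None front [113.8 119.6 126.2]
0.035 top [129.4 181.3 233.5] bar None front [113.7 120.  126.5]
0.05 top [129.2 178.3 230. ] bar [72.9 79.5 98.7] front [113.6 120.3 126.5]
0.065 top [129.3 177.9 226.7] bar [72.4 77.7 97.5] front [113.6 119.9 126.5]
0.08 top [129.1 175.8 223.1] bar [72.4 76.8 82.4] front [113.7 120.1 126.6]
0.095 top [129.  173.5 219.7] bar [72.4 76.8 82.1] front [113.8 120.  126.4]
0.11 top [128.9 172.  216.5] bar [72.4 76.7 82.4] front [113.8 120.1 126.5]
0.125 top [128.9 170.9 213.4] bar [72.5 82.6 99.4] front [113.6 120.1 126.4]
0.14 top [128.7 169.1 209.8] bar [74.1 77.5 80.3] front [113.5 119.9 126.5]
blue front top [-25.9 -12.5] bar [array([-66.7, -56.9]), array([-67.3, -57.2]), array([-66.7, -57.1]), array([-67.2, -56.8])]
```

```bash
cat >> h.py <<'E'
ex=np.array([np.cos(np.radians(-4)),np.sin(np.radians(-4))]); ey=np.array([-ex[1],ex[0]])
def ch(X,Y): return np.array([.5,0])+X*ex+Y*ey
def caps(W,p,box=None,zr=(.09,.106)):
    m=(W[...,2]>zr[0])&(W[...,2]<zr[1])&(p.max(-1)<90)&(W[...,0]>.2)&(W[...,0]<.48)
    if box: m&=(abs(W[...,0]-box[0])<box[2])&(abs(W[...,1]-box[1])<box[2])
    k,l,s,ct=cv2.connectedComponentsWithStats(m.astype(np.uint8))
    for i in range(1,k):
        if s[i,4]>=25:
            q=W[l==i]; q=q[q[:,2]>np.percentile(q[:,2],60)-.004]; (c,rad)=cv2.minEnclosingCircle((q[:,:2]*1000).astype(np.float32))
            print('cap',s[i].tolist(),'circ',np.round(c,1),round(rad,1),'mean',q.mean(0).round(4),'mid',((np.percentile(q,2,axis=0)+np.percentile(q,98,axis=0))/2).round(4))
E
python3 - <<'E'
from h import *
go((.335,.195,.24,86))
z=np.load('w3.npz');W=z['W'];p=z['p']
X=(W[...,:2]-[.5,0])@ex; Y=(W[...,:2]-[.5,0])@ey
m=(abs(W[...,2]-.074)<.006)&(p.min(-1)>140)&(X>-.02)&(X<.1)&(Y<.01)&(Y>-.12)
for x in (.01,.02,.03,.055,.065,.075):
    s=m&(abs(X-x)<.004); print('Y',np.percentile(Y[s],[3,50,97]).round(4),s.sum(),end=' ')
for y in (-.02,-.03,-.04,-.065,-.075,-.085):
    for lo,hi in((.025,.06),(.07,.11)):
        s=m&(abs(Y-y)<.004)&(X>lo)&(X<hi); print('X',np.percentile(X[s],[3,50,97]).round(4) if s.any() else None)
E
```

```text
t 10.8 pos [0.5002 0.0073 0.2977] head -3.8 tilt [-0.013  0.002 -1.   ] F [ 0.8 -0.7 -0.5] w 0.0883 q [-0.22  0.23  1.45 -0.    1.47 -0.15]
go [0.335, 0.195, 0.24, 86.0] -> [-0.1764, -0.1764, 0.0602] turn -89.8
Y [-0.0554 -0.0537 -0.0517] 32 Y [-0.0552 -0.0534 -0.0515] 31 Y [-0.0551 -0.0532 -0.0517] 33 Y [-0.0548 -0.0532 -0.0511] 32 Y [-0.0551 -0.0529 -0.0513] 32 Y [-0.0547 -0.0527 -0.0512] 32 X [0.0396 0.0408 0.0425]
X [0.0892 0.0904 0.0926]
X [0.039  0.0402 0.0422]
X [0.0892 0.0908 0.0924]
X [0.0394 0.0405 0.0425]
X [0.0888 0.0907 0.0921]
X [0.0393 0.0405 0.0425]
X [0.0891 0.0908 0.0923]
X [0.0397 0.0408 0.0422]
X [0.0892 0.0907 0.0925]
X [0.0391 0.041  0.0422]
X [0.0891 0.0911 0.0923]
```

Request:
{"fn": "send_rows", "kwargs": {
  "deltas": [
    [[-0.176, -0.176, 0.06], -89.8],
    [[-0.176, -0.176, 0.06], -89.8],
    [[-0.176, -0.176, 0.06], -89.8],
    [[-0.176, -0.176, 0.06], -89.8],
    [[-0.176, -0.176, 0.06], -89.8],
    [[-0.176, -0.176, 0.06], -89.8],
    [[-0.176, -0.176, 0.06], -89.8],
    [[-0.176, -0.176, 0.06], -89.8],
    [[-0.176, -0.176, 0.06], -89.8],
    [[-0.176, -0.176, 0.06], -89.8],
    [[-0.176, -0.176, 0.06], -89.8]
  ],
  "claw": 0.8
}}

```text
time: 12.18
position: [0.3354, 0.1943, 0.2401]
ee_rot: [0.732, 0.681, -0.004, -0.005]
wrist_force: [0.2, -0.2, -0.4]
grip_width: 0.0707
```

Run:
```python
from h import *
p,d,c=snap('wrist'); W=cloud(d,c); save(p,'w4.png'); print('wrist'); caps(W,p,(.365,.195,.04))
p,d,c=snap('top'); W=cloud(d,c); save(p,'top2.png'); print('top'); caps(W,p)
X=(W[...,:2]-[.5,0])@ex; Y=(W[...,:2]-[.5,0])@ey
m=(abs(W[...,2]-.074)<.01)&(p.min(-1)>90)&(X>-.02)&(X<.1)&(Y<.01)&(Y>-.12); print(m.sum())
print('topcam Xbar',[np.median(X[(abs(Y-y)<.01)&(abs(W[...,2]-.115)<.006)&(X<-.045)&(X>-.09)]).round(4) for y in(-.06,-.045)])
for x in (.015,.065):
    s=m&(abs(X-x)<.012); print('Y',np.percentile(Y[s],[3,50,97]).round(4) if s.any() else 0)
for y in (-.03,-.078):
    s=m&(abs(Y-y)<.012)&(X>.025)&(X<.06); print('X',np.median(X[s]).round(4))
go((.3645,.1955,.078,86))
```

```text
wrist
cap [310, 242, 32, 33, 791] circ [363.8 195.2] 11.8 mean [0.3632 0.1952 0.0995] mid [0.3635 0.1952 0.099 ]
top
cap [451, 307, 11, 10, 84] circ [ 387.  -345.5] 11.5 mean [ 0.3865 -0.3455  0.1   ] mid [ 0.3864 -0.3456  0.1005]
cap [397, 309, 10, 10, 83] circ [ 382. -214.] 11.8 mean [ 0.3821 -0.2136  0.0995] mid [ 0.3826 -0.2136  0.0999]
cap [228, 316, 10, 10, 81] circ [365.1 194.6] 11.5 mean [0.3652 0.1942 0.0993] mid [0.3652 0.1941 0.0999]
147
topcam Xbar [np.float64(-0.0604), np.float64(-0.0601)]
Y [-0.0539 -0.0529 -0.0509]
Y [-0.0527 -0.0521 -0.0515]
X 0.0419
X 0.0422
t 12.28 pos [0.3354 0.1944 0.2401] head 86.0 tilt [-0.013  0.002 -1.   ] F [ 0.1 -0.3  0.2] w 0.0704 q [ 0.22  0.01  1.86  0.    1.29 -1.28]
go [0.3645, 0.1955, 0.078, 86.0] -> [0.003, 0.0312, 0.1617] turn -0.0
```

Request:
{"fn": "send_rows", "kwargs": {
  "deltas": [
    [[0.002, 0.03, 0.05], 0],
    [[0.003, 0.03, 0.1], 0],
    [[0.003, 0.0305, 0.14], 0],
    [[0.003, 0.031, 0.16], 0],
    [[0.003, 0.031, 0.17], 0],
    [[0.003, 0.031, 0.17], 0]
  ]
}}

```text
time: 13.02
position: [0.3643, 0.1955, 0.0698]
ee_rot: [0.732, 0.682, -0.004, -0.005]
wrist_force: [0.4, -0.1, 0.4]
grip_width: 0.0704
```

Request:
{"fn": "send_rows", "kwargs": {
  "deltas": [
    [[0, 0, 0], 0],
    [[0, 0, 0], 0],
    [[0, 0, 0], 0],
    [[0, 0, 0], 0],
    [[0, 0, 0], 0],
    [[0, 0, 0], 0]
  ],
  "claw": 0
}}

```text
time: 13.78
position: [0.3643, 0.1955, 0.0698]
ee_rot: [0.732, 0.682, -0.004, -0.005]
wrist_force: [-0.6, -1.2, 1.1]
grip_width: 0.0232
```

Run:
```python
from h import *
a=ch(.0657,-.028); go((*r.observe()['position'][:2],.22,86),(*a,.22,86),(*a,.095,86))
```

```text
t 13.78 pos [0.3643 0.1955 0.0698] head 86.0 tilt [-0.014  0.001 -1.   ] F [-0.6 -1.2  1.1] w 0.0232 q [ 0.2   0.32  2.01  0.01  0.83 -1.3 ]
go [0.3643, 0.1955, 0.22, 86.0] -> [0.0001, -0.002, -0.1502] turn -0.0
go [0.5636, -0.0325, 0.22, 86.0] -> [-0.2133, 0.2128, -0.1532] turn -0.0
go [0.5636, -0.0325, 0.095, 86.0] -> [-0.2134, 0.2145, -0.0282] turn -0.0
```

Request:
{"fn": "send_rows", "kwargs": {
  "deltas": [
    [[0, -0.001, -0.05], 0],
    [[0, -0.002, -0.1], 0],
    [[0, -0.002, -0.15], 0],
    [[-0.04, 0.04, -0.155], 0],
    [[-0.08, 0.08, -0.155], 0],
    [[-0.12, 0.12, -0.155], 0],
    [[-0.16, 0.16, -0.155], 0],
    [[-0.2, 0.2, -0.155], 0],
    [[-0.213, 0.213, -0.153], 0],
    [[-0.213, 0.213, -0.153], 0]
  ]
}}

```text
time: 15.02
position: [0.5635, -0.0324, 0.2188]
ee_rot: [0.732, 0.681, -0.005, -0.006]
wrist_force: [0.2, 0.4, -2.1]
grip_width: 0.023
```

Run:
```python
from h import *
a=ch(.0657,-.028); go((*a,.16,86),(*a,.092,86))
p,d,c=snap('wrist'); W=cloud(d,c); save(p,'w5.png')
```

```text
t 15.03 pos [ 0.5635 -0.0324  0.2188] head 85.9 tilt [-0.016  0.002 -1.   ] F [ 0.2  0.4 -2.1] w 0.023 q [-0.26  0.42  1.39 -0.    1.34 -1.76]
go [0.5636, -0.0325, 0.16, 86.0] -> [-0.0002, 0.001, 0.0588] turn -0.1
go [0.5636, -0.0325, 0.092, 86.0] -> [-0.0003, 0.0021, 0.1268] turn -0.1
```

View pics/w5.png

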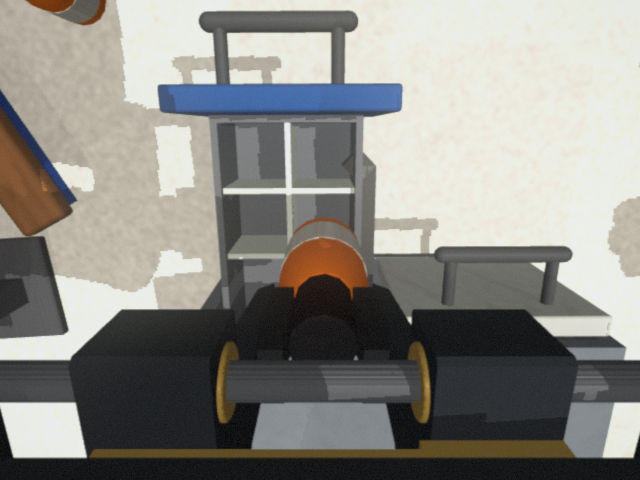

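Request:
{"fn": "send_rows", "kwargs": {
  "deltas": [
    [[0, 0.001, 0.03], 0],
    [[0, 0.001, 0.06], 0],
    [[0, 0.0015, 0.08], 0],
    [[0, 0.002, 0.1], 0],
    [[0, 0.002, 0.115], 0],
    [[0, 0.002, 0.122], 0],
    [[0, 0.002, 0.122], 0]
  ]
}}

```text
time: 15.95
position: [0.5631, -0.031, 0.0973]
ee_rot: [0.731, 0.682, -0.005, -0.006]
wrist_force: [0.5, 1.1, -2.4]
grip_width: 0.0232
```

Request:
{"fn": "send_rows", "kwargs": {
  "deltas": [
    [[0, 0, 0.003], 0],
    [[0, 0, 0.006], 0],
    [[0, 0, 0.008], 0],
    [[0, 0, 0.008], 0]
  ]
}}

```text
time: 16.45
position: [0.563, -0.031, 0.0892]
ee_rot: [0.731, 0.682, -0.005, -0.006]
wrist_force: [0.9, -0.2, -3.4]
grip_width: 0.0229
```

Request:
{"fn": "send_rows", "kwargs": {
  "deltas": [
    [[0, 0, 0], 0],
    [[0, 0, 0], 0],
    [[0, 0, 0], 0]
  ],
  "claw": 0.42
}}

```text
time: 16.82
position: [0.563, -0.031, 0.0893]
ee_rot: [0.731, 0.682, -0.005, -0.006]
wrist_force: [-0.1, -0.0, -0.3]
grip_width: 0.0371
```

Request:
{"fn": "send_rows", "kwargs": {
  "deltas": [
    [[0, 0, -0.03], 0],
    [[0, 0, -0.08], 0],
    [[0, 0, -0.13], 0],
    [[0, 0, -0.14], 0]
  ]
}}

```text
time: 17.32
position: [0.5661, -0.0316, 0.2327]
ee_rot: [0.731, 0.682, -0.003, -0.004]
wrist_force: [-0.3, 0.3, -1.1]
grip_width: 0.0372
```

Run:
```python
from h import *
p,d,c=snap('wrist'); W=cloud(d,c); save(p,'w6.png')
X=(W[...,:2]-[.5,0])@ex; Y=(W[...,:2]-[.5,0])@ey
m=(W[...,2]>.110)&(W[...,2]<.126)&(p.max(-1)<90)&(abs(X-.066)<.03)&(abs(Y+.028)<.03)
print(m.sum(),np.percentile(X[m],[2,98]).round(4),np.percentile(Y[m],[2,98]).round(4),np.percentile(W[m][:,2],[50,95]))
p,d,c=snap('top'); W=cloud(d,c); save(p,'top3.png'); caps(W,p)
go((.355,-.213,.24,86))
```

```text
966 [0.052  0.0733] [-0.0363 -0.0156] [0.11768109 0.11884625]
cap [451, 307, 11, 10, 82] circ [ 386.6 -345.7] 11.6 mean [ 0.3864 -0.3456  0.0994] mid [ 0.3865 -0.3459  0.0998]
cap [397, 309, 10, 10, 84] circ [ 381.7 -213.8] 11.9 mean [ 0.3822 -0.2136  0.1   ] mid [ 0.3822 -0.2136  0.1001]
t 17.43 pos [ 0.5653 -0.0314  0.2298] head 86.0 tilt [-0.014  0.002 -1.   ] F [ 0.   0.3 -0.5] w 0.0368 q [-0.26  0.42  1.37 -0.    1.37 -1.76]
go [0.355, -0.213, 0.24, 86.0] -> [-0.1959, -0.1972, -0.0076] turn -0.0
```

Request:
{"fn": "send_rows", "kwargs": {
  "deltas": [
    [[-0.196, -0.197, -0.01], 0],
    [[-0.196, -0.197, -0.01], 0],
    [[-0.196, -0.197, -0.01], 0],
    [[-0.196, -0.197, -0.01], 0],
    [[-0.196, -0.197, -0.01], 0],
    [[-0.196, -0.197, -0.01], 0],
    [[-0.196, -0.197, -0.01], 0]
  ],
  "claw": 0.8
}}

```text
time: 18.3
position: [0.3555, -0.2125, 0.2416]
ee_rot: [0.731, 0.682, -0.004, -0.006]
wrist_force: [0.2, 0.8, 0.2]
grip_width: 0.0709
```

Run:
```python
from h import *
p,d,c=snap('wrist'); W=cloud(d,c); caps(W,p,(.381,-.213,.05))
go((.381,-.213,.07,86))
```

```text
cap [308, 238, 31, 33, 764] circ [ 381.2 -213.6] 11.8 mean [ 0.3804 -0.2136  0.0996] mid [ 0.3809 -0.2135  0.0994]
t 18.35 pos [ 0.3557 -0.2123  0.2417] head 86.0 tilt [-0.015  0.003 -1.   ] F [-0.3  0.7 -0.3] w 0.0705 q [-0.82  0.07  1.79 -0.01  1.3  -2.32]
go [0.381, -0.213, 0.07, 86.0] -> [0.0007, 0.0279, 0.1713] turn 0.0
```

Request:
{"fn": "send_rows", "kwargs": {
  "deltas": [
    [[0, 0.026, 0.05], 0],
    [[0, 0.027, 0.1], 0],
    [[0, 0.0275, 0.14], 0],
    [[0, 0.028, 0.16], 0],
    [[0, 0.028, 0.171], 0],
    [[0, 0.028, 0.171], 0]
  ]
}}

```text
time: 19.1
position: [0.3814, -0.2133, 0.07]
ee_rot: [0.731, 0.683, -0.004, -0.007]
wrist_force: [-1.0, -0.3, 0.4]
grip_width: 0.0706
```

Request:
{"fn": "send_rows", "kwargs": {
  "deltas": [
    [[0, 0, 0], 0],
    [[0, 0, 0], 0],
    [[0, 0, 0], 0],
    [[0, 0, 0], 0],
    [[0, 0, 0], 0],
    [[0, 0, 0], 0]
  ],
  "claw": 0
}}

```text
time: 19.85
position: [0.3814, -0.2134, 0.0701]
ee_rot: [0.731, 0.683, -0.004, -0.006]
wrist_force: [0.1, -0.7, 0.7]
grip_width: 0.0232
```

Run:
```python
from h import *
a=ch(.0157,-.028); go((*r.observe()['position'][:2],.22,86),(*a,.22,86),(*a,.097,86))
```

```text
t 19.85 pos [ 0.3814 -0.2134  0.0701] head 86.1 tilt [-0.015  0.003 -1.   ] F [ 0.1 -0.7  0.7] w 0.0232 q [-0.77  0.36  1.94 -0.01  0.85 -2.27]
go [0.3814, -0.2134, 0.22, 86.0] -> [0.0004, -0.0023, -0.1499] turn 0.1
go [0.5137, -0.029, 0.22, 86.0] -> [0.1933, 0.1171, -0.1513] turn 0.1
go [0.5137, -0.029, 0.097, 86.0] -> [0.193, 0.119, -0.0283] turn 0.1
```

Request:
{"fn": "send_rows", "kwargs": {
  "deltas": [
    [[0, -0.001, -0.05], 0],
    [[0, -0.002, -0.1], 0],
    [[0, -0.002, -0.15], 0],
    [[0.04, 0.025, -0.152], 0],
    [[0.08, 0.05, -0.152], 0],
    [[0.12, 0.075, -0.152], 0],
    [[0.16, 0.1, -0.152], 0],
    [[0.193, 0.117, -0.151], 0],
    [[0.193, 0.117, -0.151], 0],
    [[0.193, 0.118, -0.1], 0],
    [[0.193, 0.118, -0.075], 0],
    [[0.193, 0.119, -0.055], 0],
    [[0.193, 0.119, -0.04], 0],
    [[0.193, 0.119, -0.03], 0],
    [[0.193, 0.119, -0.03], 0]
  ]
}}

```text
time: 21.72
position: [0.5135, -0.0292, 0.0985]
ee_rot: [0.731, 0.683, -0.005, -0.007]
wrist_force: [0.3, -0.7, -1.8]
grip_width: 0.023
```

Request:
{"fn": "send_rows", "kwargs": {
  "deltas": [
    [[0, 0, 0.003], 0],
    [[0, 0, 0.006], 0],
    [[0, 0, 0.009], 0],
    [[0, 0, 0.009], 0]
  ]
}}

```text
time: 22.22
position: [0.5133, -0.0291, 0.0893]
ee_rot: [0.731, 0.683, -0.005, -0.007]
wrist_force: [-1.1, -0.2, -1.7]
grip_width: 0.0233
```

Request:
{"fn": "send_rows", "kwargs": {
  "deltas": [
    [[0, 0, 0], 0],
    [[0, 0, 0], 0],
    [[0, 0, 0], 0]
  ],
  "claw": 0.42
}}

```text
time: 22.6
position: [0.5134, -0.0291, 0.0895]
ee_rot: [0.731, 0.683, -0.005, -0.007]
wrist_force: [0.1, -0.6, -0.2]
grip_width: 0.0371
```

Request:
{"fn": "send_rows", "kwargs": {
  "deltas": [
    [[0, 0, -0.03], 0],
    [[0, 0, -0.08], 0],
    [[0, 0, -0.13], 0],
    [[0, 0, -0.15], 0]
  ]
}}

```text
time: 23.1
position: [0.5164, -0.0298, 0.2425]
ee_rot: [0.731, 0.683, -0.003, -0.005]
wrist_force: [0.6, 0.4, -0.5]
grip_width: 0.0369
```

```bash
cat >> h.py <<'E'
def placed():
    p,d,c=snap('wrist'); W=cloud(d,c)
    X=(W[...,:2]-[.5,0])@ex; Y=(W[...,:2]-[.5,0])@ey
    m=(W[...,2]>.112)&(W[...,2]<.126)&(p.max(-1)<90)&(X<.1)&(X>-.01)&(Y<.01)&(Y>-.12)
    k,l,s,ct=cv2.connectedComponentsWithStats(m.astype(np.uint8))
    for i in range(1,k):
        if s[i,4]>100: q=l==i; print('placed X',np.percentile(X[q],[2,98]).round(4),'Y',np.percentile(Y[q],[2,98]).round(4),'z',np.percentile(W[q][:,2],[50,95]).round(4))
    return p,W
E
python3 - <<'E'
from h import *
placed()
p,d,c=snap('top'); W=cloud(d,c); caps(W,p)
print(r.observe()['joints'])
go((.358,-.344,.24,60))
E
```

```text
placed X [0.0045 0.0258] Y [-0.0391 -0.0184] z [0.1198 0.121 ]
placed X [0.0528 0.0739] Y [-0.0367 -0.0157] z [0.1199 0.121 ]
cap [451, 307, 11, 10, 85] circ [ 386.4 -345.9] 11.4 mean [ 0.3865 -0.3458  0.0991] mid [ 0.3865 -0.3459  0.0995]
[-2.84013139e-01  3.00305431e-01  1.50718549e+00 -1.03581240e-03
  1.34586207e+00 -1.78632772e+00]
t 23.2 pos [ 0.5165 -0.0299  0.2416] head 86.1 tilt [-0.012  0.002 -1.   ] F [-0.2  0.5 -0. ] w 0.0372 q [-0.28  0.3   1.51 -0.    1.35 -1.79]
go [0.358, -0.344, 0.24, 60.0] -> [-0.3242, -0.1367, 0.0027] turn 26.1
```

Request:
{"fn": "send_rows", "kwargs": {
  "deltas": [
    [[-0.325, -0.135, 0], 0],
    [[-0.325, -0.135, 0], 0],
    [[-0.325, -0.135, 0], 0],
    [[-0.325, -0.135, 0], 0],
    [[-0.325, -0.135, 0], 0],
    [[-0.325, -0.135, 0], 0],
    [[-0.325, -0.135, 0], 0],
    [[-0.325, -0.135, 0], 0]
  ],
  "claw": 0.8
}}

```text
time: 24.2
position: [0.3598, -0.3441, 0.2418]
ee_rot: [0.731, 0.683, -0.003, -0.006]
wrist_force: [-0.9, -0.2, -0.1]
grip_width: 0.0703
```

Run:
```python
from h import *
p,d,c=snap('wrist'); W=cloud(d,c); caps(W,p,(.385,-.345,.05))
go((.385,-.345,.07,86))
```

```text
cap [306, 238, 31, 32, 782] circ [ 385.5 -346.2] 11.8 mean [ 0.3849 -0.3459  0.0997] mid [ 0.3852 -0.3459  0.0993]
t 24.25 pos [ 0.3601 -0.3439  0.2421] head 86.1 tilt [-0.012  0.003 -1.   ] F [ 0.8  0.6 -0.7] w 0.0703 q [-0.99  0.26  1.56 -0.01  1.33 -2.5 ]
go [0.385, -0.345, 0.07, 86.0] -> [0.0001, 0.027, 0.1718] turn 0.1
```

Request:
{"fn": "send_rows", "kwargs": {
  "deltas": [
    [[-0.001, 0.026, 0.05], 0],
    [[-0.001, 0.0265, 0.1], 0],
    [[-0.001, 0.027, 0.14], 0],
    [[-0.001, 0.0275, 0.16], 0],
    [[-0.001, 0.0275, 0.172], 0],
    [[-0.001, 0.0275, 0.172], 0]
  ]
}}

```text
time: 25.0
position: [0.3856, -0.3455, 0.0696]
ee_rot: [0.73, 0.683, -0.003, -0.006]
wrist_force: [1.0, -0.4, 0.5]
grip_width: 0.0703
```

Request:
{"fn": "send_rows", "kwargs": {
  "deltas": [
    [[0, 0, 0], 0],
    [[0, 0, 0], 0],
    [[0, 0, 0], 0],
    [[0, 0, 0], 0],
    [[0, 0, 0], 0],
    [[0, 0, 0], 0]
  ],
  "claw": 0
}}

```text
time: 25.75
position: [0.3857, -0.3457, 0.0697]
ee_rot: [0.73, 0.683, -0.003, -0.005]
wrist_force: [0.5, -0.0, 0.4]
grip_width: 0.0232
```

Run:
```python
from h import *
a=ch(.0157,-.079); go((*r.observe()['position'][:2],.22,86),(*a,.22,86),(*a,.097,86))
```

```text
t 25.75 pos [ 0.3857 -0.3457  0.0697] head 86.2 tilt [-0.012  0.003 -1.   ] F [ 0.5 -0.   0.4] w 0.0232 q [-0.95  0.5   1.71 -0.01  0.94 -2.45]
go [0.3857, -0.3457, 0.22, 86.0] -> [0.0004, -0.0019, -0.1503] turn 0.2
go [0.5102, -0.0799, 0.22, 86.0] -> [0.2739, 0.1047, -0.1509] turn 0.2
go [0.5102, -0.0799, 0.097, 86.0] -> [0.2735, 0.1062, -0.0279] turn 0.2
```

Request:
{"fn": "send_rows", "kwargs": {
  "deltas": [
    [[0, -0.001, -0.05], 0],
    [[0, -0.002, -0.1], 0],
    [[0, -0.002, -0.15], 0],
    [[0.05, 0.02, -0.152], 0],
    [[0.1, 0.04, -0.152], 0],
    [[0.15, 0.06, -0.152], 0],
    [[0.2, 0.08, -0.152], 0],
    [[0.25, 0.1, -0.151], 0],
    [[0.274, 0.105, -0.151], 0],
    [[0.274, 0.105, -0.151], 0],
    [[0.274, 0.105, -0.1], 0],
    [[0.274, 0.106, -0.075], 0],
    [[0.274, 0.106, -0.055], 0],
    [[0.274, 0.106, -0.04], 0],
    [[0.274, 0.106, -0.03], 0],
    [[0.274, 0.106, -0.03], 0]
  ]
}}

```text
time: 27.75
position: [0.5098, -0.0797, 0.0988]
ee_rot: [0.73, 0.683, -0.003, -0.006]
wrist_force: [0.3, -0.1, -1.7]
grip_width: 0.0227
```

Request:
{"fn": "send_rows", "kwargs": {
  "deltas": [
    [[0, 0, 0.003], 0],
    [[0, 0, 0.006], 0],
    [[0, 0, 0.009], 0],
    [[0, 0, 0.009], 0]
  ]
}}

```text
time: 28.25
position: [0.5096, -0.0796, 0.0896]
ee_rot: [0.73, 0.683, -0.004, -0.006]
wrist_force: [-0.1, -0.3, -2.4]
grip_width: 0.0232
```

Request:
{"fn": "send_rows", "kwargs": {
  "deltas": [
    [[0, 0, 0], 0],
    [[0, 0, 0], 0],
    [[0, 0, 0], 0]
  ],
  "claw": 0.36
}}

```text
time: 28.62
position: [0.5097, -0.0796, 0.0899]
ee_rot: [0.73, 0.683, -0.003, -0.006]
wrist_force: [-0.2, 0.0, 0.1]
grip_width: 0.0317
```

Request:
{"fn": "send_rows", "kwargs": {
  "deltas": [
    [[0, 0, -0.03], 0],
    [[0, 0, -0.08], 0],
    [[0, 0, -0.13], 0],
    [[0, -0.02, -0.17], 0],
    [[0, -0.03, -0.18], 0]
  ]
}}

```text
time: 29.25
position: [0.482, -0.0784, 0.2723]
ee_rot: [0.73, 0.683, -0.003, -0.004]
wrist_force: [0.0, -0.3, -0.4]
grip_width: 0.0319
```

Run:
```python
from h import *
p,W=placed(); save(p,'w7.png')
P=[]
for n in('top','scene'):
    q,d,c=snap(n); P.append(cv2.resize(q,(400,300)) ); Wn=cloud(d,c)
    hsv=cv2.cvtColor(q,cv2.COLOR_RGB2HSV); m=(hsv[...,0]<14)&(hsv[...,1]>170)&(hsv[...,2]>110)
    k,l,s,ct=cv2.connectedComponentsWithStats(m.astype(np.uint8)); print(n,[(s[i].tolist(),np.nanmedian(Wn[l==i],0).round(3).tolist()) for i in range(1,k) if s[i,4]>20])
    print([(np.round(b['extent']).tolist(),b['confidence']) for b in r.boxes_of(n,'bottle0')])
    if n=='top':
        z=Wn[...,2]; m=(z>.024)&(z<.045)&(Wn[...,1]<-.1)&(Wn[...,0]>.3)&(Wn[...,0]<.6)&(hsv[...,0]<25)&(hsv[...,1]>80)
        k,l,s,ct=cv2.connectedComponentsWithStats(m.astype(np.uint8)); i=1+s[1:,4].argmax(); print('brushrect',cv2.minAreaRect((Wn[l==i][:,:2]*1000).astype(np.float32)))
P.append(cv2.resize(p,(400,300))); P.append(P[0]*0); save(np.vstack([np.hstack(P[:2]),np.hstack(P[2:])]),'c2.png')
go((*ch(-.0625,-.05),.23,-4))
```

```text
placed X [0.0029 0.0238] Y [-0.0895 -0.069 ] z [0.1182 0.1194]
placed X [0.0027 0.0235] Y [-0.0393 -0.0182] z [0.1181 0.1194]
top []
[([316.0, 233.0, 16.0, 14.0], 0.68), ([185.0, 243.0, 31.0, 44.0], 0.43), ([310.0, 210.0, 53.0, 82.0], 0.37)]
brushrect ((491.8271789550781, -298.4428405761719), (147.82293701171875, 42.70977020263672), 23.76458168029785)
scene [([385, 171, 11, 10, 45], [0.441, -0.312, 0.034]), ([215, 186, 34, 24, 331], [0.76, -0.022, 0.215]), ([341, 235, 14, 12, 78], [0.502, -0.068, 0.077]), ([316, 249, 13, 10, 74], [0.555, -0.017, 0.078]), ([336, 253, 13, 11, 89], [0.507, -0.017, 0.077])]
[([338.0, 224.0, 17.0, 21.0], 0.71), ([337.0, 241.0, 11.0, 22.0], 0.63), ([315.0, 240.0, 17.0, 18.0], 0.62)]
t 29.5 pos [ 0.4819 -0.0782  0.2687] head 86.2 tilt [-0.015  0.005 -1.   ] F [0.1 0.5 0.6] w 0.0317 q [-0.4   0.22  1.54 -0.    1.4  -1.9 ]
go [0.4342, -0.0455, 0.23, -4.0] -> [0.0293, -0.0492, 0.0395] turn 90.2
```

View pics/c2.png

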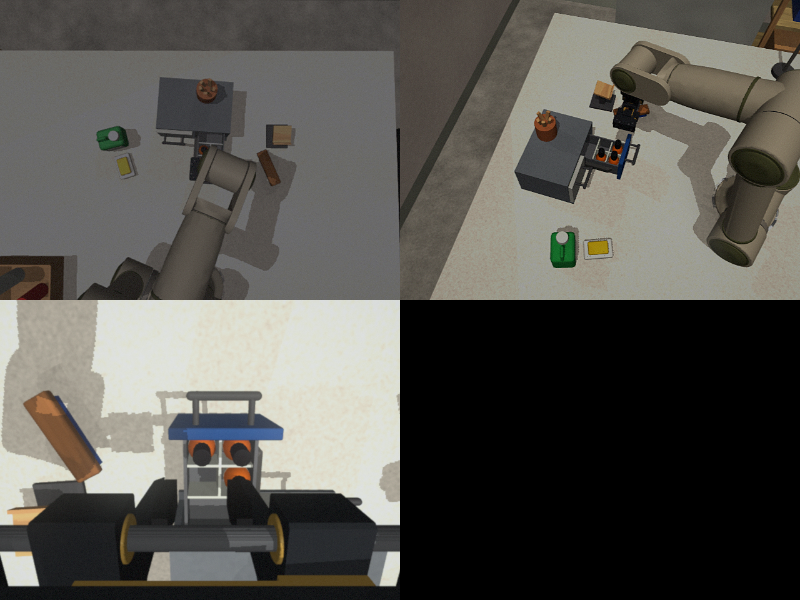

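Request:
{"fn": "send_rows", "kwargs": {
  "deltas": [
    [[0.029, -0.049, 0.03], 90.2],
    [[0.029, -0.049, 0.03], 90.2],
    [[0.029, -0.049, 0.03], 90.2],
    [[0.029, -0.049, 0.03], 90.2],
    [[0.029, -0.049, 0.03], 90.2],
    [[0.029, -0.049, 0.03], 90.2],
    [[0.029, -0.049, 0.03], 90.2],
    [[0.029, -0.049, 0.03], 90.2],
    [[0.029, -0.049, 0.03], 90.2],
    [[0.029, -0.049, 0.03], 90.2]
  ],
  "claw": 0.28
}}

```text
time: 30.75
position: [0.4345, -0.0458, 0.2384]
ee_rot: [0.999, -0.035, -0.009, -0.002]
wrist_force: [-0.1, -0.9, -0.3]
grip_width: 0.0246
```

Run:
```python
from h import *
go((*ch(-.0625,-.045),.097,-4))
p,d,c=snap('wrist'); W=cloud(d,c)
X=(W[...,:2]-[.5,0])@ex; Y=(W[...,:2]-[.5,0])@ey
for y in (-.065,-.05,-.035):
    m=(abs(W[...,2]-.116)<.005)&(abs(Y-y)<.004)&(X<-.04)&(X>-.09); print(np.percentile(X[m],[2,50,98]).round(4) if m.any() else None)
```

```text
t 30.75 pos [ 0.4345 -0.0458  0.2384] head -4.0 tilt [-0.017  0.005 -1.   ] F [-0.1 -0.9 -0.3] w 0.0246 q [-0.37  0.13  1.73 -0.    1.3  -0.3 ]
go [0.4345, -0.0405, 0.097, -4.0] -> [0.0021, -0.0046, 0.1414] turn 0.0
[-0.0661 -0.0612 -0.0562]
[-0.0669 -0.0612 -0.0564]
[-0.0669 -0.0613 -0.0565]
```

Request:
{"fn": "send_rows", "kwargs": {
  "deltas": [
    [[0.002, -0.004, 0.05], 0],
    [[0.002, -0.004, 0.09], 0],
    [[0.002, -0.004, 0.12], 0],
    [[0.002, -0.004, 0.141], 0],
    [[0.002, -0.004, 0.141], 0]
  ]
}}

```text
time: 31.42
position: [0.4336, -0.0409, 0.0964]
ee_rot: [0.999, -0.034, -0.01, -0.003]
wrist_force: [-0.5, -0.7, 1.3]
grip_width: 0.0247
```

Request:
{"fn": "send_rows", "kwargs": {
  "deltas": [
    [[0, 0, 0], 0],
    [[0, 0, 0], 0],
    [[0, 0, 0], 0],
    [[0, 0, 0], 0],
    [[0, 0, 0], 0]
  ],
  "claw": 0
}}

```text
time: 32.05
position: [0.4346, -0.0411, 0.0971]
ee_rot: [0.999, -0.034, -0.009, -0.003]
wrist_force: [5.1, 0.4, -4.3]
grip_width: 0.0098
```

Run:
```python
from h import *
s=r.observe()['position']; go((*(s[:2]+.135*ex),s[2],-4))
```

```text
t 32.05 pos [ 0.4346 -0.0411  0.0971] head -3.8 tilt [-0.017  0.006 -1.   ] F [ 5.1  0.4 -4.3] w 0.0098 q [-0.36  0.31  1.92 -0.    0.93 -0.3 ]
go [0.5693, -0.0505, 0.0971, -4.0] -> [0.135, 0.0004, -0.0023] turn 0.2
```

Request:
{"fn": "send_rows", "kwargs": {
  "deltas": [
    [[0.006, 0, 0], 0],
    [[0.018, 0, 0], 0],
    [[0.03, 0, -0.0005], 0],
    [[0.042, 0, -0.0005], 0],
    [[0.054, 0, -0.001], 0],
    [[0.066, 0, -0.001], 0],
    [[0.078, 0, -0.001], 0],
    [[0.09, 0, -0.0015], 0],
    [[0.102, 0, -0.002], 0],
    [[0.114, 0, -0.002], 0],
    [[0.124, 0, -0.002], 0],
    [[0.131, 0, -0.002], 0],
    [[0.135, 0, -0.002], 0],
    [[0.135, 0, -0.002], 0]
  ]
}}

```text
time: 33.8
position: [0.5698, -0.0502, 0.097]
ee_rot: [0.999, -0.034, -0.008, -0.003]
wrist_force: [1.4, -1.3, 4.8]
grip_width: 0.0103
```

Request:
{"fn": "send_rows", "kwargs": {
  "deltas": [
    [[0.003, 0, 0], 0],
    [[0.006, 0, 0], 0],
    [[0.008, 0, 0], 0],
    [[0.009, 0, 0], 0],
    [[0.009, 0, 0], 0]
  ]
}}

```text
time: 34.42
position: [0.5745, -0.0505, 0.0969]
ee_rot: [0.999, -0.033, -0.014, -0.003]
wrist_force: [-28.2, 0.5, 20.7]
grip_width: 0.0099
```

Request:
{"fn": "send_rows", "kwargs": {
  "deltas": [
    [[0, 0, 0], 0],
    [[0, 0, 0], 0],
    [[0, 0, 0], 0],
    [[0, 0, 0], 0]
  ],
  "claw": 0.28
}}

```text
time: 34.92
position: [0.5746, -0.0504, 0.0967]
ee_rot: [0.999, -0.033, -0.014, -0.003]
wrist_force: [0.1, 0.4, 0.1]
grip_width: 0.0247
```

Request:
{"fn": "send_rows", "kwargs": {
  "deltas": [
    [[0, 0, -0.03], 0],
    [[0, 0, -0.08], 0],
    [[0, 0, -0.13], 0],
    [[0, 0, -0.15], 0]
  ]
}}

```text
time: 35.42
position: [0.5796, -0.0516, 0.2497]
ee_rot: [0.999, -0.033, -0.012, -0.002]
wrist_force: [-0.0, 0.4, -0.4]
grip_width: 0.0249
```

Run:
```python
from h import *
go((.5175,-.286,.22,-66.2))
```

```text
t 35.42 pos [ 0.5796 -0.0516  0.2497] head -3.8 tilt [-0.024  0.006 -1.   ] F [-0.   0.4 -0.4] w 0.0249 q [-0.29  0.45  1.28 -0.    1.44 -0.22]
go [0.5175, -0.286, 0.22, -66.2] -> [-0.0457, 0.2381, 0.0299] turn 62.4
```

Request:
{"fn": "send_rows", "kwargs": {
  "deltas": [
    [[-0.046, 0.238, 0.03], 62.4],
    [[-0.046, 0.238, 0.03], 62.4],
    [[-0.046, 0.238, 0.03], 62.4],
    [[-0.046, 0.238, 0.03], 62.4],
    [[-0.046, 0.238, 0.03], 62.4],
    [[-0.046, 0.238, 0.03], 62.4],
    [[-0.046, 0.238, 0.03], 62.4],
    [[-0.046, 0.238, 0.03], 62.4]
  ],
  "claw": 0.85
}}

```text
time: 36.42
position: [0.5173, -0.2857, 0.2199]
ee_rot: [0.839, -0.545, -0.012, 0.004]
wrist_force: [0.2, 0.6, 0.1]
grip_width: 0.0751
```

Run:
```python
from h import *
p,d,c=snap('wrist'); W=cloud(d,c); save(p,'w8.png')
hsv=cv2.cvtColor(p,cv2.COLOR_RGB2HSV); z=W[...,2]
m=(z>.029)&(z<.042)&(hsv[...,0]<25)&(hsv[...,1]>80)
k,l,s,ct=cv2.connectedComponentsWithStats(m.astype(np.uint8)); i=1+s[1:,4].argmax(); q=W[l==i]; rc=cv2.minAreaRect((q[:,:2]*1000).astype(np.float32)); print(s[i],'brushrect',rc,np.median(z[l==i]))
go((.49,-.298,.016,-66.2),(.49,-.298,.1,-66.2))
p,d,c=snap('scene'); save(p[60:360,150:550],'c3.png')
p,d,c=snap('top'); W=cloud(d,c); X=(W[...,:2]-[.5,0])@ex; Y=(W[...,:2]-[.5,0])@ey
for y in (.045,.06,.075,.09,.105,-.04,-.055,-.07,-.085):
    m=(abs(W[...,2]-.116)<.006)&(abs(Y-y)<.006)&(X<.11)&(X>.05); print(y,np.percentile(X[m],[2,50,98]).round(4) if m.any() else None)
```

```text
[ 304  150   52  165 8127] brushrect ((492.056640625, -299.58905029296875), (149.19644165039062, 43.04326248168945), 23.608469009399414) 0.033506363819105156
t 36.48 pos [ 0.5173 -0.2857  0.2199] head -66.0 tilt [-0.024  0.006 -1.   ] F [-0.4  0.1  0.5] w 0.0745 q [-0.7   0.49  1.3  -0.01  1.38  0.46]
go [0.49, -0.298, 0.016, -66.2] -> [0.0032, 0.026, 0.2044] turn 0.2
go [0.49, -0.298, 0.1, -66.2] -> [0.0019, 0.0276, 0.1204] turn 0.2
0.045 [0.075  0.0796 0.0821]
0.06 [0.074  0.0863 0.1081]
0.075 [0.075  0.0787 0.0828]
0.09 [0.0741 0.0789 0.0841]
0.105 [0.0745 0.0791 0.0831]
-0.04 [0.074  0.0788 0.084 ]
-0.055 [0.0749 0.0793 0.0847]
-0.07 [0.0739 0.0786 0.0836]
-0.085 [0.0747 0.0871 0.1085]
```

View pics/w8.png

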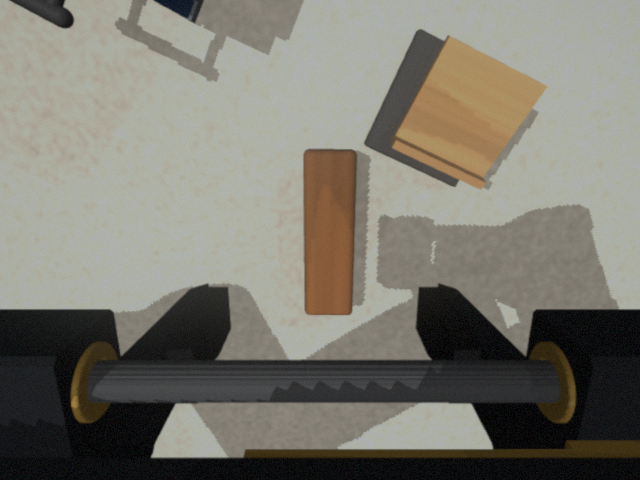

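View pics/c3.png

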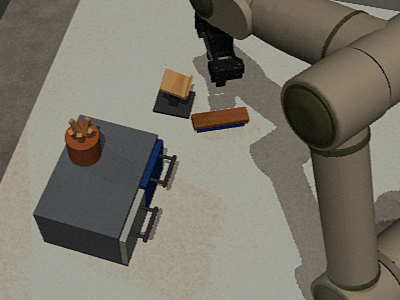

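Run:
```python
from h import *
p,d,c=snap('wrist'); W=cloud(d,c); z=W[...,2]
m=(z>.066)&(z<.115)&(W[...,0]>.55)&(W[...,1]<-.28)
k,l,s,ct=cv2.connectedComponentsWithStats(m.astype(np.uint8)); i=1+s[1:,4].argmax(); q=W[l==i]
print('shelf',cv2.minAreaRect((q[:,:2]*1000).astype(np.float32)),np.percentile(q,[1,99],axis=0).round(4).tolist())
xs=np.arange(.575,.665,.004)
print([(round(x,3),np.median(q[abs(q[:,0]-x)<.002][:,2]).round(4)) for x in xs if (abs(q[:,0]-x)<.002).sum()>5])
for x in (.6,.62,.64): print(np.percentile(q[abs(q[:,0]-x)<.003][:,1],[1,99]).round(4))
go((.4917,-.2993,.010,-66.4),(.4917,-.2993,.06,-66.4))
```

```text
shelf ((620.7828369140625, -340.19012451171875), (70.75529479980469, 75.87797546386719), 89.54780578613281) [[0.5838, -0.3744, 0.0755], [0.6565, -0.3051, 0.0937]]
[(np.float64(0.583), np.float64(0.0843)), (np.float64(0.587), np.float64(0.085)), (np.float64(0.591), np.float64(0.0771)), (np.float64(0.595), np.float64(0.0769)), (np.float64(0.599), np.float64(0.078)), (np.float64(0.603), np.float64(0.0791)), (np.float64(0.607), np.float64(0.0802)), (np.float64(0.611), np.float64(0.0812)), (np.float64(0.615), np.float64(0.0822)), (np.float64(0.619), np.float64(0.0833)), (np.float64(0.623), np.float64(0.0844)), (np.float64(0.627), np.float64(0.0854)), (np.float64(0.631), np.float64(0.0865)), (np.float64(0.635), np.float64(0.0876)), (np.float64(0.639), np.float64(0.0887)), (np.float64(0.643), np.float64(0.0897)), (np.float64(0.647), np.float64(0.0908)), (np.float64(0.651), np.float64(0.0918)), (np.float64(0.655), np.float64(0.0928)), (np.float64(0.659), np.float64(0.0921))]
[-0.3741 -0.3051]
[-0.3745 -0.3051]
[-0.3746 -0.3053]
t 36.62 pos [ 0.5173 -0.2857  0.2199] head -66.1 tilt [-0.024  0.006 -1.   ] F [-0.1 -0.2  1.3] w 0.0753 q [-0.7   0.49  1.3  -0.01  1.38  0.46]
go [0.4917, -0.2993, 0.01, -66.4] -> [0.0051, 0.0248, 0.2104] turn 0.3
go [0.4917, -0.2993, 0.06, -66.4] -> [0.0044, 0.0258, 0.1604] turn 0.3
```

Request:
{"fn": "send_rows", "kwargs": {
  "deltas": [
    [[0.004, 0.025, 0.06], 0.3],
    [[0.0045, 0.026, 0.12], 0.3],
    [[0.0045, 0.0257, 0.16], 0.3],
    [[0.005, 0.025, 0.19], 0.3],
    [[0.005, 0.025, 0.205], 0.3],
    [[0.005, 0.025, 0.21], 0.3],
    [[0.005, 0.025, 0.21], 0.3]
  ]
}}

```text
time: 37.5
position: [0.4918, -0.2996, 0.0112]
ee_rot: [0.837, -0.548, -0.011, 0.004]
wrist_force: [0.3, -0.3, 0.5]
grip_width: 0.075
```

Request:
{"fn": "send_rows", "kwargs": {
  "deltas": [
    [[0, 0, 0], 0],
    [[0, 0, 0], 0],
    [[0, 0, 0], 0],
    [[0, 0, 0], 0],
    [[0, 0, 0], 0],
    [[0, 0, 0], 0]
  ],
  "claw": 0
}}

```text
time: 38.25
position: [0.4919, -0.2996, 0.0114]
ee_rot: [0.837, -0.548, -0.011, 0.004]
wrist_force: [-2.0, 1.0, 5.1]
grip_width: 0.0437
```

Run:
```python
from h import *
s=r.observe()['position']; go((s[0],s[1],.16,0),(.6228,-.34,.16,0),(.6228,-.34,.115,0))
```

```text
t 38.25 pos [ 0.4919 -0.2996  0.0114] head -66.4 tilt [-0.023  0.005 -1.   ] F [-2.   1.   5.1] w 0.0437 q [-0.75  0.7   1.54 -0.02  0.92  0.42]
go [0.4919, -0.2996, 0.16, 0.0] -> [-0.002, 0.0028, -0.1486] turn -66.4
go [0.6228, -0.34, 0.16, 0.0] -> [0.0874, -0.1009, -0.1517] turn -66.4
go [0.6228, -0.34, 0.115, 0.0] -> [0.088, -0.1018, -0.1068] turn -66.4
```

Request:
{"fn": "send_rows", "kwargs": {
  "deltas": [
    [[-0.001, 0.001, -0.05], 0],
    [[-0.001, 0.002, -0.1], 0],
    [[-0.002, 0.003, -0.15], 0],
    [[0.02, -0.02, -0.152], -10],
    [[0.04, -0.04, -0.152], -20],
    [[0.055, -0.06, -0.152], -30],
    [[0.07, -0.08, -0.152], -40],
    [[0.08, -0.09, -0.152], -50],
    [[0.087, -0.1, -0.152], -60],
    [[0.087, -0.101, -0.152], -66.4],
    [[0.087, -0.101, -0.152], -66.4]
  ]
}}

```text
time: 39.62
position: [0.6226, -0.3394, 0.1593]
ee_rot: [1.0, -0.0, -0.012, -0.003]
wrist_force: [-0.5, 0.6, -0.9]
grip_width: 0.0438
```

Run:
```python
from h import *
go((.6228,-.34,.115,-.3),(.6228,-.34,.102,-.3))
p,d,c=snap('wrist'); W=cloud(d,c)
hsv=cv2.cvtColor(p,cv2.COLOR_RGB2HSV); z=W[...,2]
m=(z>.15)&(z<.2)&(hsv[...,0]<25)&(hsv[...,1]>80); q=W[m]
print(m.sum(),np.percentile(q,[1,50,99],axis=0).round(4))
p,d,c=snap('top'); W=cloud(d,c); hsv=cv2.cvtColor(p,cv2.COLOR_RGB2HSV); z=W[...,2]
m=(z>.15)&(z<.2)&(hsv[...,0]<25)&(hsv[...,1]>80)&(W[...,0]>.55)&(W[...,1]<-.2); q=W[m]
print(m.sum(),np.percentile(q,[1,50,99],axis=0).round(4))
```

```text
t 39.62 pos [ 0.6226 -0.3394  0.1593] head -0.1 tilt [-0.024  0.005 -1.   ] F [-0.5  0.6 -0.9] w 0.0438 q [-0.66  0.81  0.91 -0.01  1.45 -0.66]
go [0.6228, -0.34, 0.115, -0.3] -> [0.0013, 0.0008, 0.0443] turn 0.2
go [0.6228, -0.34, 0.102, -0.3] -> [0.0016, 0.0009, 0.0573] turn 0.2
37611 [[ 0.6026 -0.3859  0.1791]
 [ 0.6238 -0.3086  0.1823]
 [ 0.6451 -0.2669  0.1845]]
259 [[ 0.6032 -0.3054  0.1742]
 [ 0.6284 -0.279   0.1825]
 [ 0.6441 -0.2658  0.1865]]
```

Request:
{"fn": "send_rows", "kwargs": {
  "deltas": [
    [[0, 0, 0.02], 0],
    [[0.001, -0.001, 0.04], 0],
    [[0.001, -0.001, 0.048], 0],
    [[0.001, -0.001, 0.053], 0],
    [[0.001, -0.001, 0.056], 0],
    [[0.001, -0.001, 0.056], 0]
  ]
}}

```text
time: 40.48
position: [0.6223, -0.3383, 0.1041]
ee_rot: [1.0, -0.001, -0.012, -0.002]
wrist_force: [-0.1, 0.7, -1.8]
grip_width: 0.0437
```

Request:
{"fn": "send_rows", "kwargs": {
  "deltas": [
    [[0, 0, 0.001], 0],
    [[0, 0, 0.002], 0],
    [[0, 0, 0.002], 0]
  ]
}}

```text
time: 40.85
position: [0.6222, -0.3384, 0.1021]
ee_rot: [1.0, -0.001, -0.012, -0.002]
wrist_force: [-0.5, 0.0, -1.8]
grip_width: 0.0435
```

Request:
{"fn": "send_rows", "kwargs": {
  "deltas": [
    [[0, 0, 0.001], 0],
    [[0, 0, 0.002], 0],
    [[0, 0, 0.003], 0],
    [[0, 0, 0.003], 0]
  ]
}}

```text
time: 41.35
position: [0.6224, -0.3382, 0.101]
ee_rot: [1.0, -0.001, -0.011, -0.002]
wrist_force: [-5.0, 4.0, 10.0]
grip_width: 0.0435
```

Contact. Release gently (small opening first), then rise.

Request:
{"fn": "send_rows", "kwargs": {
  "deltas": [
    [[0, 0, 0], 0],
    [[0, 0, 0], 0],
    [[0, 0, 0], 0],
    [[0, 0, 0], 0]
  ],
  "claw": 0.6
}}

```text
time: 41.85
position: [0.6223, -0.3382, 0.1008]
ee_rot: [1.0, -0.001, -0.011, -0.002]
wrist_force: [-1.1, -0.7, -0.2]
grip_width: 0.0528
```

Request:
{"fn": "send_rows", "kwargs": {
  "deltas": [
    [[0, 0, 0], 0],
    [[0, 0, 0], 0],
    [[0, 0, -0.02], 0],
    [[0, 0, -0.06], 0],
    [[0, 0, -0.1], 0],
    [[0, 0.06, -0.14], 0],
    [[0, 0.06, -0.14], 0]
  ],
  "claw": 0.85
}}

```text
time: 42.72
position: [0.625, -0.4018, 0.2432]
ee_rot: [1.0, -0.003, -0.009, -0.0]
wrist_force: [0.1, -0.5, -1.1]
grip_width: 0.0751
```

Run:
```python
from h import *
go()
p,d,c=snap('wrist'); W=cloud(d,c); save(p,'w9.png')
hsv=cv2.cvtColor(p,cv2.COLOR_RGB2HSV); z=W[...,2]
m=(z>.09)&(z<.15)&(hsv[...,0]<12)&(hsv[...,1]>80)&(W[...,0]>.55); q=W[m]
print(m.sum(),np.percentile(q,[1,50,99],axis=0).round(4),cv2.minAreaRect((q[:,:2]*1000).astype(np.float32)))
A=np.c_[q[:,:2]-q[:,:2].mean(0),np.ones(len(q))]; print(np.linalg.lstsq(A,q[:,2],rcond=None)[0])
```

```text
t 42.73 pos [ 0.625  -0.4018  0.2432] head -0.3 tilt [-0.019  0.001 -1.   ] F [ 0.1 -0.5 -1.1] w 0.0751 q [-0.72  0.88  0.57 -0.01  1.71 -0.72]
169 [[ 0.5958 -0.4102  0.1097]
 [ 0.6373 -0.2957  0.1154]
 [ 0.6391 -0.2647  0.1214]] ((617.2020874023438, -338.0220947265625), (146.952392578125, 43.8449592590332), 89.9624252319336)
[0.02491829 0.00437174 0.11532532]
```

View pics/w9.png

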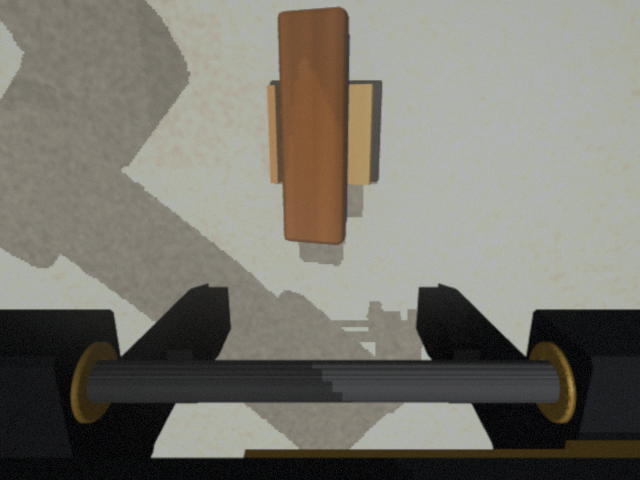

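Run:
```python
from h import *
p,d,c=snap('wrist'); W=cloud(d,c); z=W[...,2]
m=(z>.098)&(z<.15)&(W[...,0]>.57)&(W[...,0]<.67)&(abs(W[...,1]+.34)<.09); q=W[m]
print(m.sum(),np.percentile(q,[1,50,99],axis=0).round(4),cv2.minAreaRect((q[:,:2]*1000).astype(np.float32)))
i=(abs(q[:,0]-.616)<.017); A=np.c_[q[i,:2]-[.617,-.34],np.ones(i.sum())]; print(np.linalg.lstsq(A,q[i,2],rcond=None)[0])
p,d,c=snap('top'); W=cloud(d,c); X=(W[...,:2]-[.5,0])@ex; Y=(W[...,:2]-[.5,0])@ey
for y in (.075,.09,.105,-.04,-.055,-.07):
    m=(abs(W[...,2]-.116)<.006)&(abs(Y-y)<.006)&(X<.11)&(X>.05); print(y,np.percentile(X[m],[2,50,98]).round(4) if m.any() else None)
save(np.hstack([p[100:400,120:500]]),'c4.png')
```

```text
15537 [[ 0.5955 -0.4091  0.1096]
 [ 0.6178 -0.3286  0.1166]
 [ 0.6389 -0.2644  0.1217]] ((616.9501953125, -337.20416259765625), (150.2516326904297, 45.043373107910156), 89.82965087890625)
[2.64864773e-01 2.12536673e-04 1.16796737e-01]
0.075 [0.075  0.0787 0.0826]
0.09 [0.074  0.079  0.0841]
0.105 [0.0744 0.0783 0.0831]
-0.04 [0.0739 0.0786 0.0839]
-0.055 [0.0747 0.0794 0.0847]
-0.07 [0.0747 0.0786 0.0835]
```

View pics/c4.png

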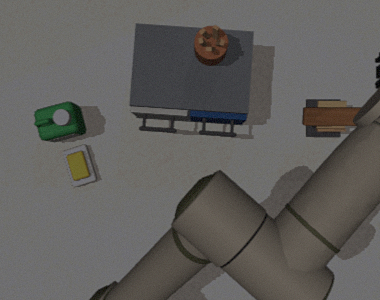

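```bash
python3 -c "
from cell import r
print(r.finish_job())"
```

```text
the job is handed in; nothing more can be done
None
```

The job is done and handed in at about 43 s of the 210 s allowed, but the verdict is not reported.

- **Left drawer:** I pushed it shut until it hit its stop at about 29 N.
- **Right drawer:** I pulled it the full 140 mm to its stop, filled it, then pushed it back 140 mm until it hit its stop at about 28 N.
- **Bottles:** Only three were found in the images. They stand in front-left, rear-left and front-right cells. Before shutting, each cap top measured about 118–120 mm above the table, matching a bottle standing on the drawer floor.
- **Brush:** I laid it bristles down along the shelf. It lies flat, with a measured tilt of 0.265 against the slope's 0.26 rad. It sits about 3 mm off centre in both y and x.

**Last checks:** In the final top picture the two handles line up to within about 1 mm, so both drawers read as shut. The jug, soap dish and peg tin appear to be where they started.

**Disagreements:** The cameras differed from each other by up to about 3 mm. Mid-run, one wrist picture suggested the left drawer was slightly open, but comparing it with the right handle's travel put it within about 1 mm of shut. I could not see the bottles once the drawer was closed, so they were not checked after that.

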